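Lock a clevis pin with a spring cotter

ROBOT

A 6-joint arm with a two-finger parallel gripper is mounted at the origin on the work surface. World frame = base frame: x ahead of the robot, y to its left, z up, the work surface at z = 0. Lengths are in m, angles in rad, forces in N, time in s.
With the tool pointing down it reaches from about 0.25 to 0.775 m from the base axis. Payload 4 kg.
Tool frame: the origin (TCP) lies on the centre line of the jaws, within the pads' length; the fingertips stand 8 mm ahead of it and the grasp point (between the pads) lies 11 mm behind it (env.tip_extent is the distance from the TCP to the fingertips, in m); z points along the fingers, y is the direction in which the jaws open and shut (so a half turn about z gives the same grasp; the last joint's range is limited). The gripper opens to 85 mm and grips with 20 to 120 N. Pads are 22 mm wide; open, the fingers measure 114 mm over their backs; the gripper's body (76 mm by 85 mm) begins 54 mm behind the grasp point. The pads swing forward as they close: fully open they stand 13 mm farther back than shut.
Start: joints at [1.199, 0.087, 1.371, -0, 1.684, -0.103], TCP at [0.146, 0.53, 0.239] pointing down, gripper open.
Joint ranges: [-3.1, 3.1], [-0.76, 2.03], [0.27, 2.55], [-1.08, 4.22], [0.17, 2.65], [-2.57, 2.57]. Speed limits (rad/s): [2.79, 2.79, 3.14, 3.14, 3.14, 3.14].

INTERFACE

Orientations are given as a rotation vector (axis times angle).
In Python, from cell import sense, get_image, env gives the robot as it stands.
- The arm moves only by the shell command python3 -m pendant 'ROWS' [FORCE]. ROWS is JSON, a list of rows, each a list of 7 numbers: the gripper's target within -1 to 1 (shut at 1, half-way at 0, fully open at -1), then the shift along the world's x, y, z in m, then the turn, a rotation vector about the world's x, y, z in rad. A call has 1 to 10 rows; each row is the pose to reach, as a shift and turn from the pose commanded when the call began; what a row does not reach only later rows make up. A row lasts 1/12 s, in which the tool goes at most 41.7 mm and 7.16 degrees, less where a joint would pass 70% of its speed; a pose out of reach is approached as far as the arm can. A call with a gripper value outside its range is refused whole. The fingers move at their own pace and stop on an object; FORCE is the grip in N (left out, the last holds). Time passes only in rows, so rows that repeat a pose let the fingers close. It gives the time, the measured TCP pose, the force and the opening at its end, in the units of the state.
- sense(): the state, without advancing time (a new reading comes with each control period).
- get_image(name): name is "scene" or "top" or "wrist"; returns a dict with "frame" (420x560x3 uint8, red, green, blue), "K" (3x3 intrinsics, pixels), "R" (3x3) and "t" (3): a world point X has camera coordinates R X + t. Camera axes: x right, y down, z forward; pixel columns grow to the right and rows downward; lengths in m; the calibration is good to about 2 mm. The wrist camera is an equidistant fisheye: a pixel r from the principal point sees the ray r / f radians off the axis. A picture is of the moment at which its call begins. There is no depth.
- env.finish_job(): hands the job in, once; it reports no verdict.
The state is a dict: "time": time; "joint_positions": joint angles; "qd": joint speeds; "effort": joint torques, N m; "tcp_pos": TCP position; "tcp_rot": TCP orientation; "force": force on the tool from outside, world axes, zero at the start; "ft_torque": the same for the moment, N m; "finger_gap": opening from 0.0 (shut) to 1.0 (fully open).
Only numpy, scipy, OpenCV 4.12 (cv2) and the standard library are available. Lean on these libraries where they do the work, as an engineer would, in place of code of your own. Each camera call takes 0.05 s, during which the arm holds its last target.

TASK

Press the clevis pin gently home through the fork in the vise until its head seats on the cheek, and roll it round until its cross hole faces up. Then take the spring cotter from the blue kit block and push its straight leg down through the hole, without forcing it, until the bow snaps over the pin and the cotter sits fully home, standing upright. Let go of it, and leave the bottle, the carton and the spanner where they are.

Things in the scene. Friction and masses are not known exactly. Their poses are not given: they have to be found in the camera images.
- vise: Grey-green machine vise, 260 x 140 mm foot, jaw tops 78 mm above the bench, handle to +x; fixed for the episode, turned up to 0.35 rad. Origin under the fork, on the bench; axes as the fork's. A blue lever (18 mm high, 16 mm wide) lies between the fork's cheeks and runs 103 mm to -x, with a 30 mm hub at its end, propped on the fixed jaw.
- fork: Steel fork head, 36 mm square, clamped upright in the vise. Origin on the axis of the pin's bore, midway between its two cheeks, 130 mm above the bench; z up, y level along the bore, x level across it. Cheeks 9 mm thick, outer faces at y = -18 and +18 mm, rounded over the bore, tops 18 mm above the axis.
- clevis_pin: Yellow zinc-plated pin, 18 mm thick, 51 mm under its head. Origin on its axis at the underside of the head (26 mm across, 5 mm thick, on the fork's -y side); y along the shank, as the fork's. The head starts 16 to 26 mm off the cheek; home, the origin is at y = -18 mm in the fork's frame. It slides along y with 4 N of rubbing. Its turn about its axis is shown by pin_turn.
- hole_home (a point): Point of the fork on the bore's axis at y = +25 mm: where the cross hole's middle (43 mm from the pin's origin) comes once the pin is home. The pin's crown is 9 mm above; its end stands 15 mm out of the +y cheek. The hole is 5.5 mm wide, square through the axis, both mouths alike and chamfered 0.5 mm; a leg going in a little off draws the pin round with it.
- pin_turn (a joint): Turn of the pin about its axis, rad, growing as its top rolls towards the fork's +x. At 0 and at 3.14 the cross hole stands upright; it starts between 0.7 and 2.44, so leaning over or level. The pin turns freely all round with 0.055 N m of rubbing: a fingertip pressed on the crown and drawn across rolls it, 9 mm for each rad; pressed too lightly (under some 8 to 18 N) it slips.
- cotter: Steel spring cotter (R-clip) of 4.5 mm wire, 75 mm long, 36 g. Origin: centre of its double coil, a disc 24.5 mm across, 9 mm thick along y, the place to hold it. The straight leg runs along -z at x = -10 mm; the bow is on its +x side in the same plane. Starts upright (within 3 degrees) in a slot 28 mm deep, coil centre 74 mm above the bench. Seated, its y is along the pin, either way round.
- saddle (a point): Point of the cotter on the leg's axis 40 mm below the coil's centre, the middle of the bow's hug (bow's outer side 14 mm from the leg's axis). Fully home it lies on hole_home. Coming down, the bow meets the pin when this point is 17 mm off, is widest from 11 to 5 mm off (push up to 15 N), then snaps in under it; pressed past home, the force climbs.
- leg_tip (a point): Free end of the cotter's straight leg, cut off flat with a 0.4 mm chamfer, 22 mm below saddle along the leg; the bow's flared end is 2 mm higher.
- bow (a joint): How far the cotter's bow is sprung open, rad: 0 at rest, about 0.05 while passing over the pin, about 0 again once snapped home. Spring of 6 N m/rad about the coil's centre.
- kit_block: Blue plastic block, 64 x 56 mm, 40 mm high, fixed to the bench; origin under its centre, x along its two slots. The cotter stands in the slot at y = +14 mm.
- wash_bottle: White bottle with a steel cap, 56 mm across, 115 mm high; origin under its centre. Leave alone.
- carton: Plain red carton, 85 x 55 x 35 mm; origin under its centre. Leave alone.
- spanner: Steel spanner, 150 mm long, lying flat; origin under its middle. Leave alone.
Mind the look-alikes: they are no part of the job. Leave any orange, red or yellow look-alike of the cotter alone.

How it is judged:
By the outcome, as a careful person would: the job done as asked, in the order asked, and still so for the second after the job is handed in, with the robot touching nothing.
It also fails if it takes over 67 s, if anything falls off the work surface, if the arm or the gripper's body presses on something with over 40 N, if the wrist force passes 120 N, or if a joint passes its speed limit or range.

## Working session

There is one attempt and no reset: what is moved stays moved. The work goes in short steps, Python scripts to look and compute and a shell command to move; the robot and the scene stay as the last step left them, time stands still between calls to the robot, and variables do not carry over. Pictures are saved under pics/ and viewed, and the job is handed in when it is done.

```bash
ls; mkdir -p pics; python3 - <<'E'
from cell import sense,get_image,env
import cv2
for n in ["scene","top","wrist"]:
    d=get_image(n); cv2.imwrite(f"pics/{n}0.png",d["frame"][:,:,::-1]); print(n,d["K"].round(1).tolist(),d["R"].round(4).tolist(),d["t"].round(4).tolist())
print(sense(),env.tip_extent)
E
```

```text
pics
scene [[540.0, 0.0, 281.7], [0.0, 540.0, 219.3], [0.0, 0.0, 1.0]] [[0.8435, 0.5369, -0.0174], [0.3297, -0.543, -0.7723], [-0.4241, 0.6457, -0.635]] [-0.4369, -0.0936, 1.3065]
top [[395.4, 0.0, 274.8], [0.0, 395.4, 213.5], [0.0, 0.0, 1.0]] [[0.0254, -0.9995, -0.0176], [-0.9898, -0.0226, -0.141], [0.1405, 0.021, -0.9899]] [-0.031, 0.5084, 0.8088]
wrist [[325.2, 0.0, 283.5], [0.0, 325.2, 208.7], [0.0, 0.0, 1.0]] [[0.2665, 0.9638, -0.0019], [0.9157, -0.2526, 0.3125], [0.3007, -0.085, -0.9499]] [-0.5493, -0.0399, 0.3795]
{'time': 0.15, 'joint_positions': array([ 1.19887050e+00,  8.78274577e-02,  1.37191776e+00, -1.03085848e-06,
        1.68359693e+00, -1.03108122e-01]), 'qd': array([-0.00127333, -0.00208962, -0.0042911 ,  0.00086658, -0.0001381 ,
       -0.00058226]), 'effort': array([ 6.28179059e-04, -3.52370417e+01, -3.13680124e+01, -2.01047205e-04,
        8.04570940e-03,  3.79529683e-05]), 'tcp_pos': array([0.14595041, 0.52990065, 0.23837951]), 'tcp_rot': array([-4.20932614e-01, -3.11284966e+00,  2.67097145e-03]), 'force': array([-0.3895214 , -1.32769768,  0.31288851]), 'ft_torque': array([-0.04405746, -0.06847067, -0.02419125]), 'finger_gap': 0.9996619462358797} 0.008
```

View pics/scene0.png

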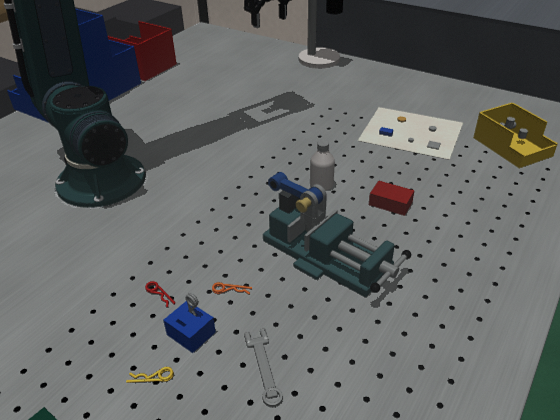

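View pics/top0.png

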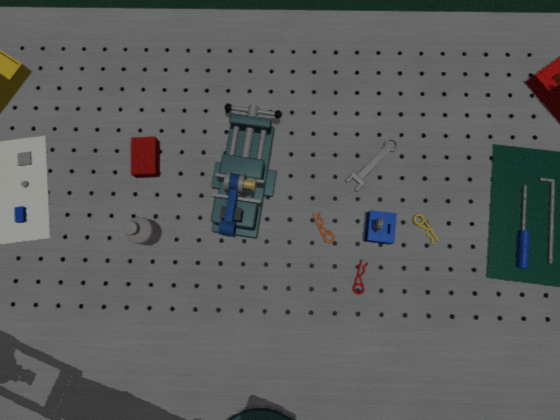

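View pics/wrist0.png

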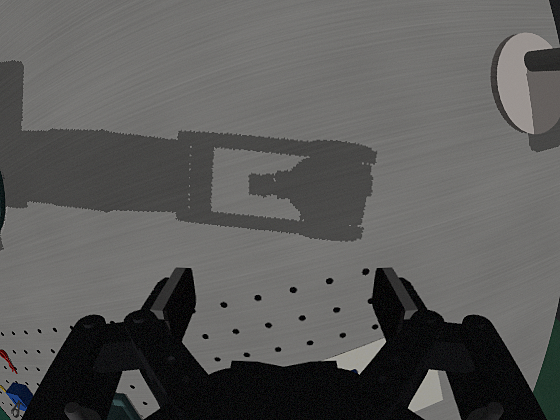

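```bash
cat > h.py <<'E'
import numpy as np,cv2
from cell import sense,get_image,env
from scipy.spatial.transform import Rotation as Ro
def proj(d,X,fish=False):
    X=np.atleast_2d(X); c=X@d["R"].T+d["t"]; K=d["K"]
    if fish:
        r=np.hypot(c[:,0],c[:,1]); th=np.arctan2(r,c[:,2]); s=th/np.maximum(r,1e-9)
        return np.c_[K[0,0]*c[:,0]*s+K[0,2],K[1,1]*c[:,1]*s+K[1,2]]
    return np.c_[K[0,0]*c[:,0]/c[:,2]+K[0,2],K[1,1]*c[:,1]/c[:,2]+K[1,2]]
def ray(d,uv,fish=False):
    K=d["K"]; a=np.array([(uv[0]-K[0,2])/K[0,0],(uv[1]-K[1,2])/K[1,1]])
    if fish:
        th=np.linalg.norm(a); v=np.r_[a/max(th,1e-9)*np.sin(th),np.cos(th)]
    else: v=np.r_[a,1]; v/=np.linalg.norm(v)
    return -d["R"].T@d["t"], d["R"].T@v
def onz(d,uv,z,fish=False):
    o,v=ray(d,uv,fish); return o+v*(z-o[2])/v[2]
def tri(obs):
    A=np.zeros((3,3));b=np.zeros(3)
    for d,uv,f in obs:
        o,v=ray(d,uv,f);P=np.eye(3)-np.outer(v,v);A+=P;b+=P@o
    return np.linalg.solve(A,b)
def crop(d,box,s,name,marks=[]):
    im=d["frame"][:,:,::-1].copy(); x0,y0,x1,y1=box
    c=cv2.resize(im[y0:y1,x0:x1],None,fx=s,fy=s,interpolation=cv2.INTER_CUBIC)
    for m in marks: cv2.circle(c,(int((m[0]-x0+.5)*s),int((m[1]-y0+.5)*s)),3,(255,0,255),1)
    cv2.imwrite("pics/"+name,c)
def st():
    s=sense(); R=Ro.from_rotvec(s["tcp_rot"]).as_matrix()
    print("t",round(s["time"],2),"tcp",s["tcp_pos"].round(4),"z",R[:,2].round(3),"y",R[:,1].round(3),"F",s["force"].round(1),"gap",round(s["finger_gap"],3),"q",s["joint_positions"].round(2)); return s
E
python3 - <<'E'
from h import *
t=get_image("top");s=get_image("scene")
crop(t,(190,90,300,250),3.7,"t1.png"); crop(s,(250,160,420,310),4,"s1.png")
crop(t,(300,180,450,310),5,"t2.png"); crop(s,(120,260,270,390),5,"s2.png")
E
```

```text
(no output)
```

View pics/t1.png

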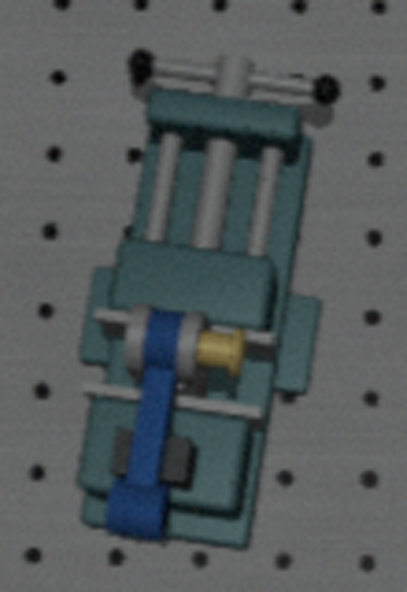

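View pics/s1.png

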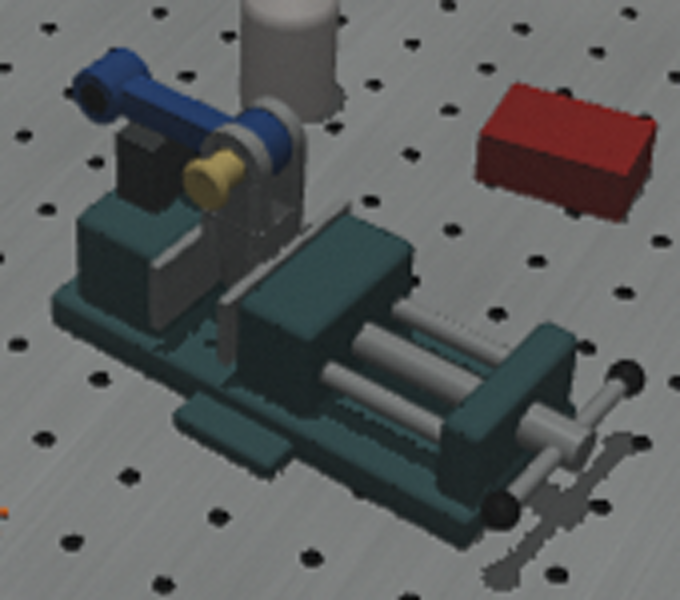

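View pics/t2.png

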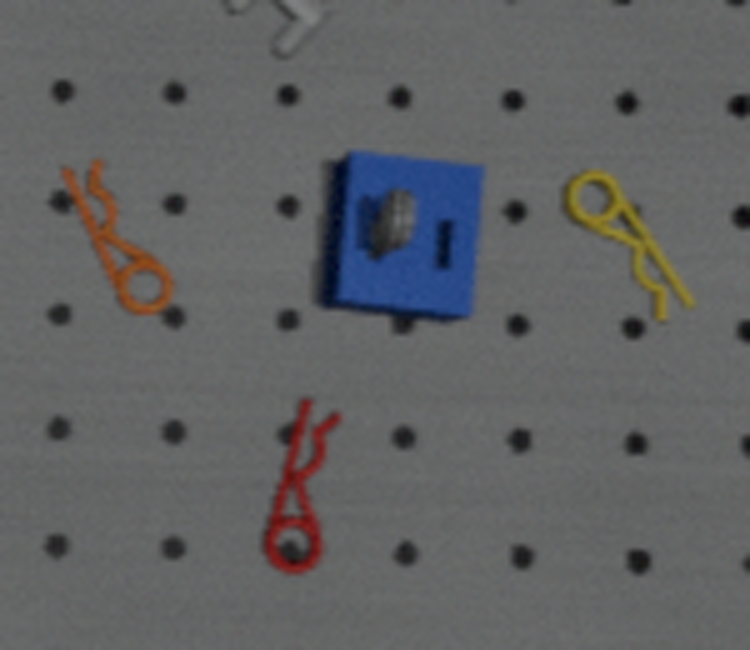

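View pics/s2.png

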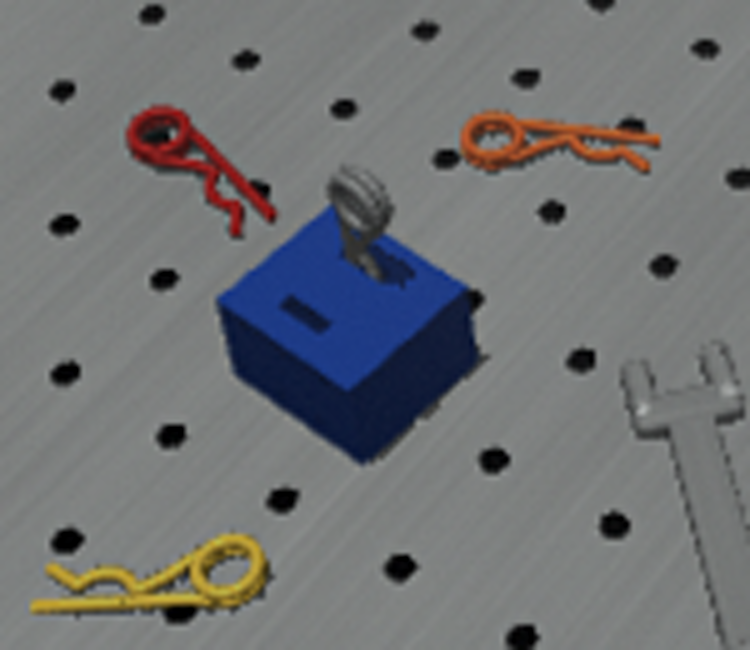

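```bash
python3 - <<'E'
from h import *
t=get_image("top");s=get_image("scene");w=get_image("wrist")
S=st();R=Ro.from_rotvec(S["tcp_rot"]).as_matrix();p=S["tcp_pos"]
c=-w["R"].T@w["t"];print("cam in tool",R.T@(c-p),"R",(w["R"]@R).round(3))
T=lambda x,y:(190+x/3.7-.5,90+y/3.7-.5); Q=lambda x,y:(250+x/4-.5,160+y/4-.5)
print("head",tri([(t,T(238,352),0),(s,Q(203,185),0)]))
print("base corner bl z.015?",onz(t,T(82,525),.02),"br",onz(t,T(248,548),.02),"tr",onz(t,T(312,140),.02))
print("hub ",onz(t,T(108,530),.15),onz(t,T(165,538),.15))
print("bores", onz(t,T(163,340),.148))
T2=lambda x,y:(300+x/5-.5,180+y/5-.5);Q2=lambda x,y:(120+x/5-.5,260+y/5-.5)
b=[onz(t,T2(*u),.04) for u in [(350,152),(484,168),(470,318),(336,300)]]
print("block",np.mean(b,0),b)
b=[onz(s,Q2(*u),.04) for u in [(220,300),(345,390),(468,290),(335,205)]]
print("blockS",np.mean(b,0),b)
print("coil",tri([(t,T2(400,218),0),(s,Q2(360,202),0)]))
E
```

```text
t 0.4 tcp [0.146  0.5302 0.2392] z [-0. -0. -1.] y [ 0.266  0.964 -0.   ] F [ 1.   0.1 -0.4] gap 1.001 q [ 1.2   0.09  1.37  0.    1.68 -0.1 ]
cam in tool [ 0.08011985  0.00023004 -0.13354003] R [[-0.001  1.     0.   ]
 [-0.95  -0.001 -0.313]
 [-0.313 -0.     0.95 ]]
head [0.54952883 0.02032578 0.13185805]
base corner bl z.015? [0.46886817 0.11755352 0.02      ] br [0.45771007 0.0197828  0.02      ] tr [ 0.70650457 -0.01117904  0.02      ]
hub  [0.45470087 0.08099279 0.15      ] [0.45140015 0.05250542 0.15      ]
bores [0.5520041  0.05777932 0.148     ]
block [ 0.48621813 -0.24401544  0.04      ] [array([ 0.5206209, -0.2191709,  0.04     ]), array([ 0.5150578, -0.2755138,  0.04     ]), array([ 0.45149883, -0.26856823,  0.04      ]), array([ 0.45769501, -0.21280881,  0.04      ])]
blockS [ 0.48567377 -0.2445971   0.04      ] [array([ 0.451805  , -0.26820007,  0.04      ]), array([ 0.51276308, -0.27519631,  0.04      ]), array([ 0.52097125, -0.22045256,  0.04      ]), array([ 0.45715574, -0.21453946,  0.04      ])]
coil [ 0.48843781 -0.23133775  0.07557466]
```

```bash
python3 -m pendant '[[1,0.04,-0.04,0.02,0,0,-0.12],[1,0.08,-0.08,0.02,0,0,-0.24],[1,0.11,-0.11,0.02,0,0,-0.36],[1,0.14,-0.14,0.02,0,0,-0.48],[1,0.17,-0.17,0.02,0,0,-0.6],[1,0.2,-0.2,0.02,0,0,-0.72],[1,0.23,-0.23,0.02,0,0,-0.84],[1,0.25,-0.26,0.02,0,0,-0.96],[1,0.28,-0.29,0.02,0,0,-1.08],[1,0.3,-0.32,0.02,0,0,-1.2]]' 40; python3 -c "
from h import *;st()"
```

```text
time: 1.23
tcp_pos: [0.4319, 0.2284, 0.2596]
tcp_rot: [2.112, 2.325, 0.002]
force: [0.1, 0.2, -0.1]
finger_gap: -0.004
t 1.23 tcp [0.4319 0.2284 0.2596] z [ 0.001  0.001 -1.   ] y [0.995 0.096 0.001] F [ 0.1  0.2 -0.1] gap -0.004 q [ 0.37 -0.05  1.47  0.    1.72  0.27]
```

```bash
python3 -m pendant '[[1,0.035,-0.04,0,0,0,-0.11],[1,0.07,-0.08,0,0,0,-0.215],[1,0.11,-0.12,0,0,0,-0.215],[1,0.11,-0.13,0,0,0,-0.215],[1,0.11,-0.13,0,0,0,-0.215],[1,0.11,-0.13,0,0,0,-0.215]]'; python3 -c "
from h import *;st()
w=get_image('wrist');cv2.imwrite('pics/w1.png',w['frame'][:,:,::-1])"
```

```text
time: 1.73
tcp_pos: [0.5417, 0.0978, 0.2585]
tcp_rot: [-2.347, -2.087, 0.002]
force: [-0.2, 1.3, 0.0]
finger_gap: 0.004
t 1.73 tcp [0.5417 0.0978 0.2585] z [-0.001 -0.    -1.   ] y [ 0.993 -0.117 -0.001] F [-0.2  1.3  0. ] gap 0.004 q [ 0.08  0.09  1.33 -0.    1.72  0.19]
```

View pics/w1.png

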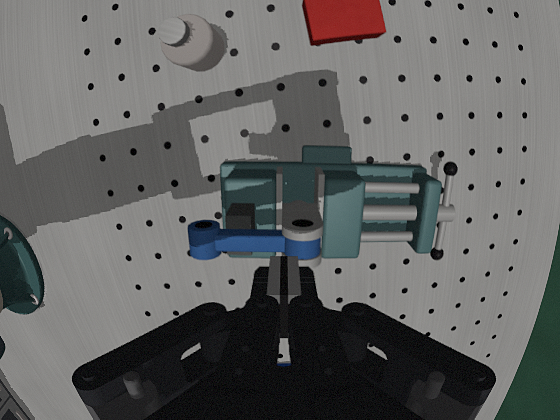

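```bash
python3 -c "
from h import *
w=get_image('wrist');crop(w,(180,140,380,280),4,'w2.png')"
```

```text
(no output)
```

View pics/w2.png

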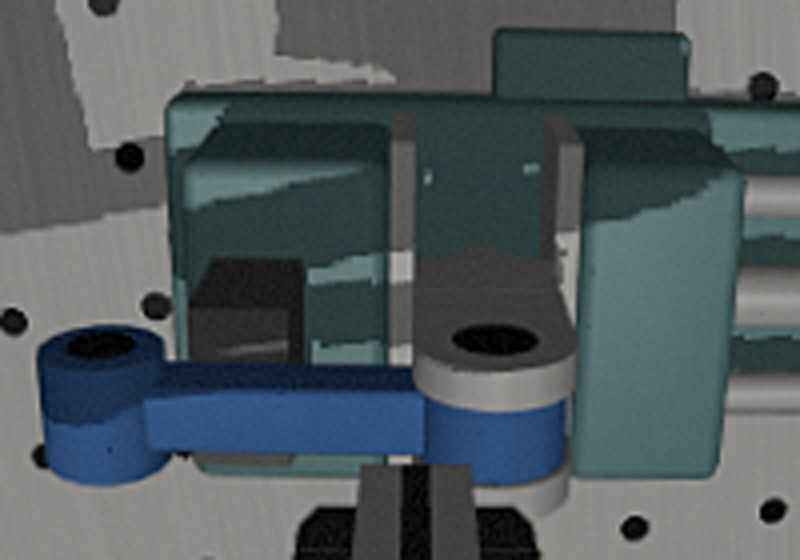

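```bash
python3 - <<'E'
from h import *
w=get_image("wrist");t=get_image("top")
C=lambda x,y:(180+x/4-.5,140+y/4-.5)
def yaw(a,b,z):
    d=onz(w,C(*b),z,1)-onz(w,C(*a),z,1); return np.arctan2(d[1],d[0])
print("yaw foot",yaw((190,97),(700,103),.02), "lever edge",yaw((150,450),(422,455),.139),"lever top2",yaw((165,364),(422,368),.139))
print("yaw jaw",yaw((195,475),(0,0),.078) )
print("jaw edges as y-dir",[np.arctan2(*(lambda d:(-d[0],d[1]))(onz(w,C(*a),.078,1)-onz(w,C(*b),.078,1))) for a,b in [((578,180),(572,475)),((388,160),(388,365))]])
P=onz(w,C(496,338),.130,1); print("bore +18",P)
y=-.115; ey=np.array([-np.sin(y),np.cos(y),0]);print("fork",P-.018*ey)
print("y9 crest",onz(w,C(495,411),.148,1), "-> fork",onz(w,C(495,411),.148,1)-.009*ey)
E
```

```text
yaw foot -0.1240061448988482 lever edge -0.12442302811767014 lever top2 -0.12614941735582477
yaw jaw 1.7804231189758413
jaw edges as y-dir [np.float64(-0.0919188106830024), np.float64(-0.12069268638180883)]
bore +18 [0.55535526 0.07875714 0.13      ]
fork [0.55328982 0.06087603 0.13      ]
y9 crest [0.55327202 0.069668   0.148     ] -> fork [0.5522393  0.06072745 0.148     ]
```

```bash
python3 -c "
from h import *;st()"; python3 -m pendant '[[1,0,0,0,0,0,0]]'
```

```text
t 1.93 tcp [0.54   0.1014 0.2596] z [ 0.     0.001 -1.   ] y [ 0.994 -0.111  0.   ] F [0.3 0.3 0.2] gap -0.004 q [0.08 0.08 1.34 0.   1.72 0.19]
time: 2.02
tcp_pos: [0.54, 0.1015, 0.2598]
tcp_rot: [2.341, 2.095, 0.001]
force: [-0.5, -0.3, -0.2]
finger_gap: 0.004
```

```bash
python3 -m pendant '[[1,0.002,-0.04,0,0,0,-0.012],[1,0.004,-0.08,0,0,0,-0.012],[1,0.004,-0.1125,0,0,0,-0.012],[1,0.004,-0.1125,-0.04,0,0,-0.012],[1,0.004,-0.1125,-0.08,0,0,-0.012],[1,0.004,-0.1125,-0.11,0,0,-0.012],[1,0.004,-0.1125,-0.136,0,0,-0.012],[1,0.004,-0.1125,-0.136,0,0,-0.012],[1,0.004,-0.1125,-0.136,0,0,-0.012]]'; python3 -c "
from h import *;st()
w=get_image('wrist');cv2.imwrite('pics/w3.png',w['frame'][:,:,::-1])
w=get_image('scene');crop(w,(250,140,400,260),5,'s3.png')"
```

```text
time: 2.77
tcp_pos: [0.5435, -0.0113, 0.1223]
tcp_rot: [-2.352, -2.079, 0.003]
force: [0.3, 0.0, 0.1]
finger_gap: 0.002
t 2.77 tcp [ 0.5435 -0.0113  0.1223] z [-0.003  0.    -1.   ] y [ 0.992 -0.123 -0.003] F [0.3 0.  0.1] gap 0.002 q [-0.13  0.13  1.56  0.    1.46 -0.  ]
```

View pics/w3.png

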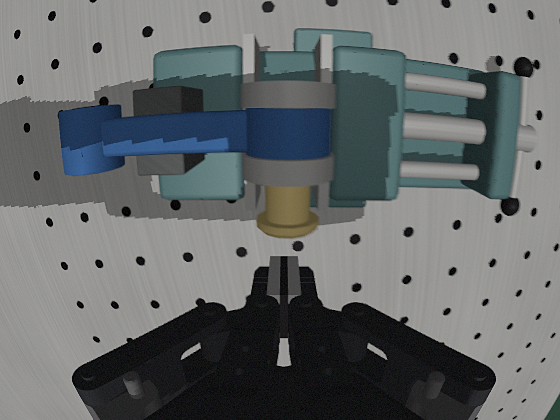

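View pics/s3.png

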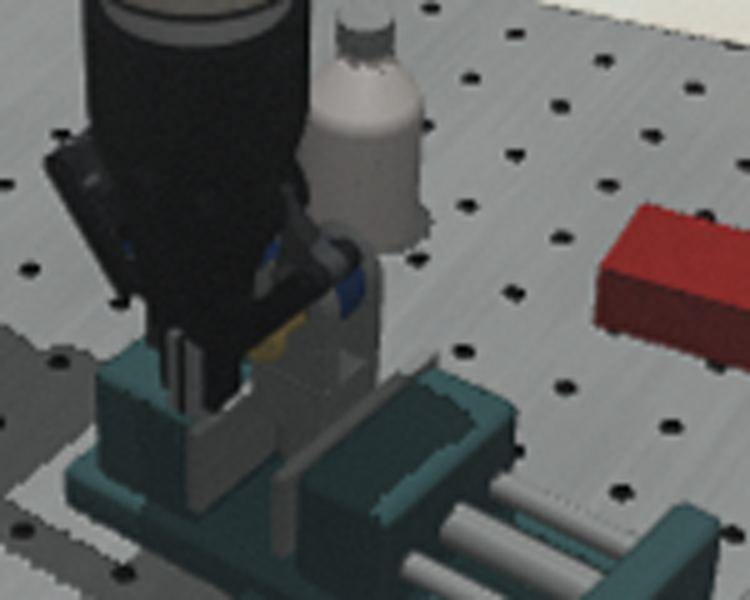

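```bash
python3 -m pendant '[[1,0.0007,0.006,0,0,0,0],[1,0.0012,0.01,0,0,0,0],[1,0.0016,0.013,0,0,0,0],[1,0.002,0.016,0,0,0,0],[1,0.0022,0.018,0,0,0,0],[1,0.0025,0.02,0,0,0,0],[1,0.0027,0.022,0,0,0,0],[1,0.003,0.024,0,0,0,0],[1,0.0032,0.026,0,0,0,0],[1,0.0035,0.028,0,0,0,0]]'; python3 -c "
from h import *;st()
w=get_image('wrist');cv2.imwrite('pics/w4.png',w['frame'][:,:,::-1])"
```

```text
time: 3.7
tcp_pos: [0.5482, 0.015, 0.1236]
tcp_rot: [2.356, 2.077, -0.001]
force: [-1.5, -2.8, 3.3]
finger_gap: 0.002
t 3.7 tcp [0.5482 0.015  0.1236] z [ 0.    -0.001 -1.   ] y [ 0.992 -0.125  0.   ] F [-1.5 -2.8  3.3] gap 0.002 q [-0.08  0.14  1.55 -0.    1.46  0.05]
```

View pics/w4.png

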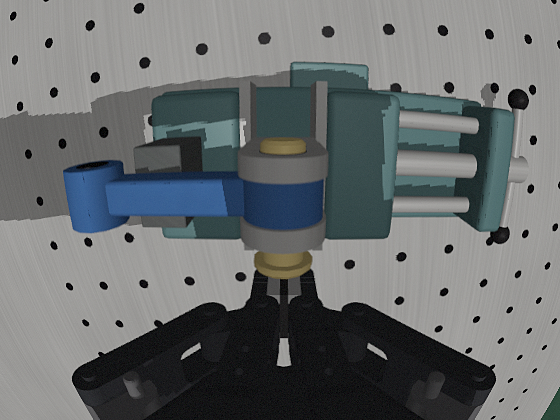

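```bash
python3 -m pendant '[[1,0.0002,0.002,0,0,0,0],[1,0.0005,0.004,0,0,0,0],[1,0.0007,0.006,0,0,0,0],[1,0.001,0.008,0,0,0,0],[1,0.0011,0.009,0,0,0,0],[1,0.0012,0.0095,0,0,0,0],[1,0.0012,0.01,0,0,0,0],[1,0.0013,0.0105,0,0,0,0]]'; python3 -m pendant '[[1,0,0.0005,0,0,0,0],[1,0.0001,0.001,0,0,0,0]]'
```

```text
time: 4.42
tcp_pos: [0.5495, 0.0249, 0.1235]
tcp_rot: [2.355, 2.077, -0.003]
force: [-2.3, -8.1, 3.8]
finger_gap: -0.002
time: 4.58
tcp_pos: [0.5495, 0.025, 0.1236]
tcp_rot: [2.354, 2.075, -0.005]
force: [-3.2, -11.1, 3.5]
finger_gap: -0.004
```

```bash
python3 -m pendant '[[1,0.0001,0.001,0,0,0,0],[1,0.0002,0.002,0,0,0,0],[1,0.0002,0.002,0,0,0,0]]'; python3 -c "
from h import *
w=get_image('wrist');crop(w,(180,110,380,290),4,'w5.png');w=get_image('scene');crop(w,(250,140,400,260),5,'s5.png')"
```

```text
time: 4.83
tcp_pos: [0.5495, 0.025, 0.1236]
tcp_rot: [2.353, 2.073, -0.01]
force: [-2.7, -14.9, 3.7]
finger_gap: -0.002
```

View pics/w5.png

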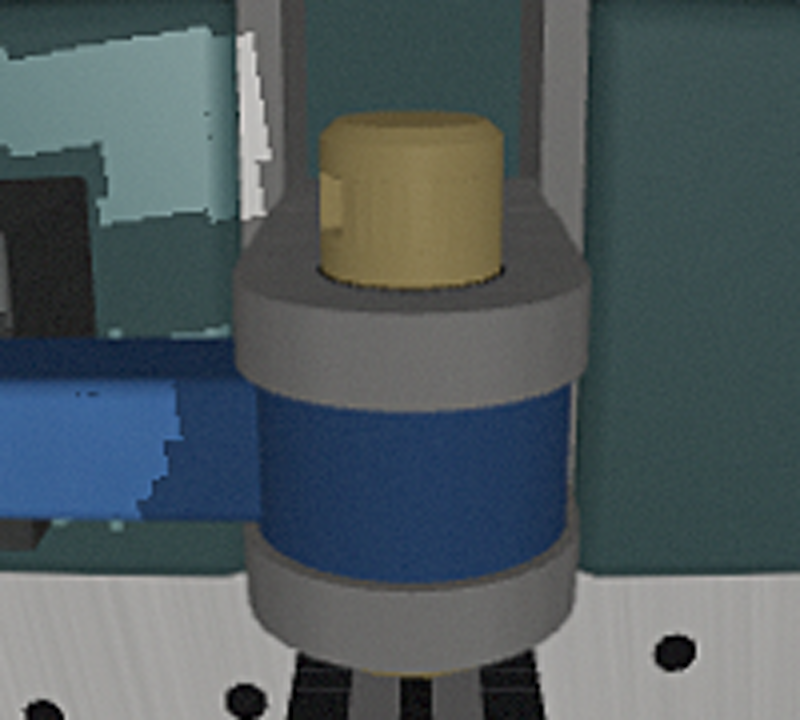

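View pics/s5.png

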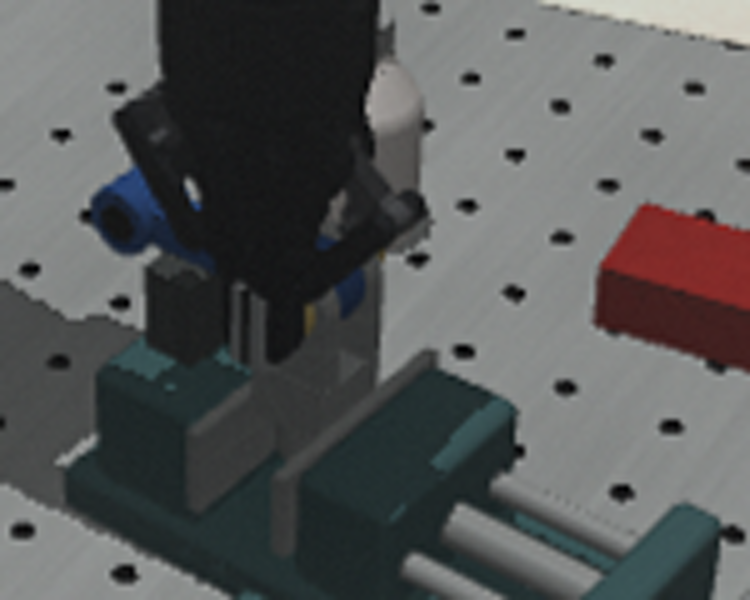

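```bash
python3 - <<'E'
from h import *
st()
w=get_image("wrist")
C=lambda x,y:(180+x/4-.5,110+y/4-.5)
F=np.array([.553,.0605,.13]);a=-.124;ex=np.array([np.cos(a),np.sin(a),0]);ey=np.array([-np.sin(a),np.cos(a),0])
def f(p): d=p-F; return (np.array([d@ex,d@ey,d[2]])*1000).round(2)
print("pin/cheek crown",f(onz(w,C(411.5,289),.139,1)))
print("y9 crest",f(onz(w,C(411.5,411),.148,1)),"y18 crest",f(onz(w,C(411.5,311),.148,1)),"y-9 crest",f(onz(w,C(411.5,588),.148,1)),"y-18",f(onz(w,C(411.5,673),.148,1)))
print("pinaxis",f(onz(w,C(411.5,220),.130,1)),f(onz(w,C(411.5,150),.130,1)))
print("hole row",f(onz(w,C(330,205),.133,1)), "end",f(onz(w,C(411,113),.139,1)))
E
```

```text
t 4.93 tcp [0.5495 0.025  0.1236] z [-0.001 -0.008 -1.   ] y [ 0.992 -0.126  0.   ] F [ -3.4 -13.5   4.3] gap 0.002 q [-0.05  0.14  1.55 -0.01  1.46  0.07]
pin/cheek crown [ 0.72 16.72  9.  ]
y9 crest [ 0.7   7.84 18.  ] y18 crest [ 0.75 16.99 18.  ] y-9 crest [ 0.61 -9.69 18.  ] y-18 [  0.57 -18.97  18.  ]
pinaxis [ 0.72 21.54  0.  ] [ 0.75 28.54  0.  ]
hole row [-7.12 23.65  3.  ] end [ 0.75 33.16  9.  ]
```

```bash
python3 -m pendant '[[1,-0.001,-0.012,0,0,0,0],[1,-0.002,-0.017,0.03,0,0,0],[1,-0.001,-0.015,0.06,0,0,0],[1,0,0,0.077,0,0,0],[1,0.004,0.035,0.077,0,0,0],[1,0.005,0.0604,0.07,0,0,0],[1,0.005,0.0604,0.05,0,0,0],[1,0.005,0.0604,0.035,0,0,0],[1,0.005,0.0604,0.032,0,0,0],[1,0.005,0.0604,0.032,0,0,0]]'; python3 -c "
from h import *
st();w=get_image('wrist');crop(w,(180,150,380,300),4,'w6.png')"
```

```text
time: 5.82
tcp_pos: [0.5535, 0.0904, 0.153]
tcp_rot: [-2.352, -2.077, 0.004]
force: [-0.2, 0.0, 0.3]
finger_gap: 0.005
t 5.82 tcp [0.5535 0.0904 0.153 ] z [-0.004  0.002 -1.   ] y [ 0.992 -0.124 -0.005] F [-0.2  0.   0.3] gap 0.005 q [0.06 0.15 1.48 0.   1.52 0.18]
```

View pics/w6.png

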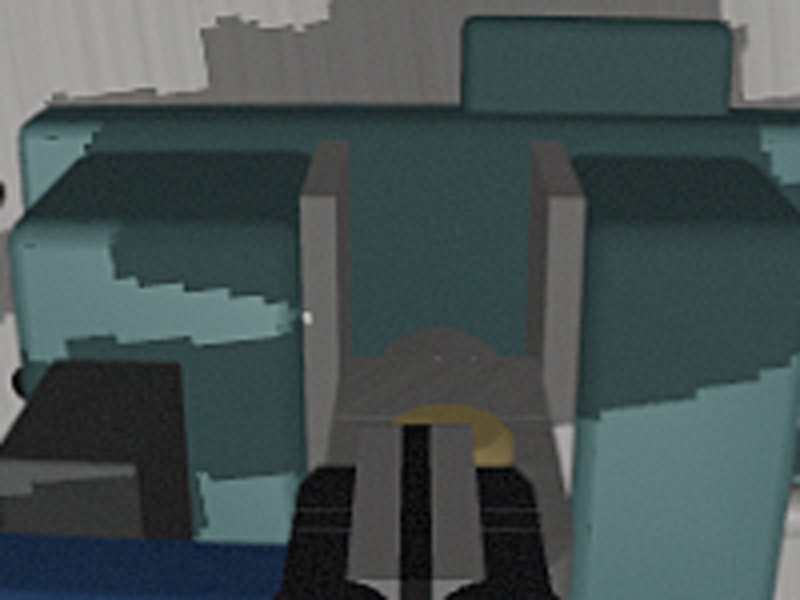

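```bash
python3 -m pendant '[[1,0,0,-0.002,0,0,0],[1,0,0,-0.004,0,0,0],[1,0,0,-0.005,0,0,0],[1,0,0,-0.006,0,0,0],[1,0,0,-0.007,0,0,0],[1,0,0,-0.007,0,0,0]]'; python3 -m pendant '[[1,0,0,-0.001,0,0,0],[1,0,0,-0.001,0,0,0]]'
```

```text
time: 6.37
tcp_pos: [0.5548, 0.0894, 0.1483]
tcp_rot: [2.356, 2.078, 0.0]
force: [0.4, -0.1, 0.4]
finger_gap: -0.002
time: 6.53
tcp_pos: [0.5547, 0.0894, 0.1472]
tcp_rot: [-2.356, -2.078, 0.0]
force: [-0.1, -1.1, -0.3]
finger_gap: -0.003
```

```bash
python3 -m pendant '[[1,0,0,-0.001,0,0,0],[1,0,0,-0.002,0,0,0],[1,0,0,-0.002,0,0,0]]'; python3 -m pendant '[[1,0,0,-0.001,0,0,0],[1,0,0,-0.001,0,0,0]]'
```

```text
time: 6.78
tcp_pos: [0.5551, 0.0895, 0.1465]
tcp_rot: [2.355, 2.078, 0.002]
force: [-1.7, 0.3, 5.4]
finger_gap: -0.002
time: 6.95
tcp_pos: [0.5552, 0.0895, 0.1462]
tcp_rot: [2.355, 2.078, 0.003]
force: [-2.6, -0.5, 6.5]
finger_gap: -0.002
```

```bash
python3 -m pendant '[[1,0,0,-0.001,0,0,0],[1,0,0,-0.002,0,0,0],[1,0,0,-0.002,0,0,0]]'
```

```text
time: 7.2
tcp_pos: [0.5554, 0.0896, 0.1457]
tcp_rot: [2.354, 2.077, 0.004]
force: [-4.2, -0.2, 12.4]
finger_gap: 0.002
```

```bash
python3 -m pendant '[[1,0,0,-0.001,0,0,0],[1,0,0,-0.002,0,0,0],[1,0,0,-0.002,0,0,0]]'; python3 -m pendant '[[1,0.001,0,0,0,0,0],[1,0.002,0,0,0,0,0],[1,0.003,-0.0003,0,0,0,0],[1,0.004,-0.0005,0,0,0,0],[1,0.005,-0.0006,0,0,0,0],[1,0.006,-0.0007,0,0,0,0],[1,0.006,-0.0007,0,0,0,0]]'; python3 -c "
from h import *
st();w=get_image('wrist');crop(w,(180,150,380,300),4,'w7.png')"
```

```text
time: 7.45
tcp_pos: [0.5557, 0.0896, 0.1451]
tcp_rot: [2.353, 2.077, 0.006]
force: [-5.8, 0.3, 16.0]
finger_gap: 0.003
time: 8.03
tcp_pos: [0.5615, 0.0889, 0.1452]
tcp_rot: [2.354, 2.077, 0.005]
force: [-5.3, -0.8, 16.2]
finger_gap: -0.004
t 8.03 tcp [0.5615 0.0889 0.1452] z [ 0.004  0.    -1.   ] y [ 0.992 -0.125  0.004] F [-5.3 -0.8 16.2] gap -0.004 q [ 0.06  0.16  1.48 -0.    1.5   0.18]
```

View pics/w7.png

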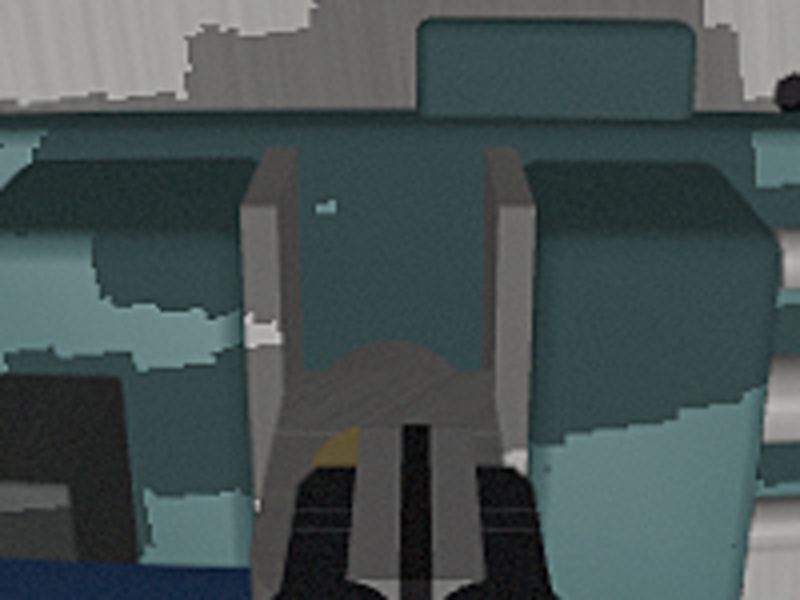

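```bash
python3 -m pendant '[[1,0,0,0.01,0,0,0],[1,-0.004,-0.01,0.03,0,0,0],[1,-0.006,-0.035,0.04,0,0,0],[1,-0.008,-0.05,0.04,0,0,0],[1,-0.008,-0.05,0.04,0,0,0],[1,-0.008,-0.05,0.04,0,0,0]]'; python3 -c "
from h import *
st();w=get_image('wrist');crop(w,(220,120,380,240),5,'w8.png')"
```

```text
time: 8.58
tcp_pos: [0.5527, 0.0384, 0.18]
tcp_rot: [-2.357, -2.076, -0.0]
force: [-0.6, 0.1, -1.0]
finger_gap: -0.001
t 8.58 tcp [0.5527 0.0384 0.18  ] z [-0.     0.001 -1.   ] y [ 0.992 -0.126 -0.   ] F [-0.6  0.1 -1. ] gap -0.001 q [-0.03  0.12  1.46  0.    1.57  0.09]
```

View pics/w8.png

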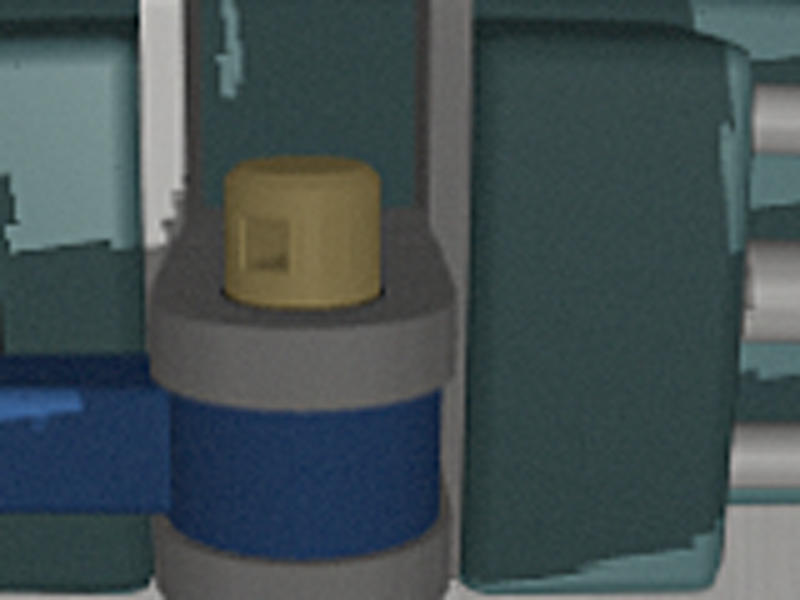

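```bash
python3 -m pendant '[[1,0,0.03,0,0,0,0],[1,0.0022,0.052,0,0,0,0],[1,0.0022,0.052,-0.015,0,0,0],[1,0.0022,0.052,-0.026,0,0,0],[1,0.0022,0.052,-0.03,0,0,0],[1,0.0022,0.052,-0.032,0,0,0],[1,0.0022,0.052,-0.033,0,0,0],[1,0.0022,0.052,-0.034,0,0,0]]'; python3 -m pendant '[[1,0,0,-0.001,0,0,0],[1,0,0,-0.002,0,0,0],[1,0,0,-0.003,0,0,0],[1,0,0,-0.004,0,0,0],[1,0,0,-0.005,0,0,0],[1,0,0,-0.006,0,0,0],[1,0,0,-0.006,0,0,0]]'
```

```text
time: 9.3
tcp_pos: [0.5552, 0.0905, 0.1467]
tcp_rot: [2.356, 2.077, 0.001]
force: [-0.9, 0.9, 1.7]
finger_gap: 0.002
time: 9.88
tcp_pos: [0.556, 0.0906, 0.1452]
tcp_rot: [2.354, 2.076, 0.006]
force: [-5.5, 0.5, 15.6]
finger_gap: -0.004
```

```bash
python3 -m pendant '[[1,0.001,0,0,0,0,0],[1,0.002,-0.0002,0,0,0,0],[1,0.003,-0.0003,0,0,0,0],[1,0.0042,-0.0005,0,0,0,0],[1,0.0042,-0.0005,0,0,0,0]]'; python3 -m pendant '[[1,0,0,0.012,0,0,0],[1,-0.004,-0.01,0.03,0,0,0],[1,-0.006,-0.035,0.04,0,0,0],[1,-0.008,-0.05,0.04,0,0,0],[1,-0.008,-0.05,0.04,0,0,0],[1,-0.008,-0.05,0.04,0,0,0]]'; python3 -c "
from h import *
st();w=get_image('wrist');crop(w,(220,120,380,240),5,'w9.png')"
```

```text
time: 10.3
tcp_pos: [0.5601, 0.0901, 0.145]
tcp_rot: [2.354, 2.076, 0.006]
force: [-6.2, 0.7, 14.2]
finger_gap: -0.0
time: 10.8
tcp_pos: [0.5514, 0.0395, 0.1805]
tcp_rot: [2.358, 2.076, 0.001]
force: [0.5, -0.6, -0.1]
finger_gap: 0.006
t 10.8 tcp [0.5514 0.0395 0.1805] z [ 0.001  0.    -1.   ] y [ 0.992 -0.127  0.001] F [ 0.5 -0.6 -0.1] gap 0.006 q [-0.03  0.11  1.46  0.    1.57  0.1 ]
```

View pics/w9.png

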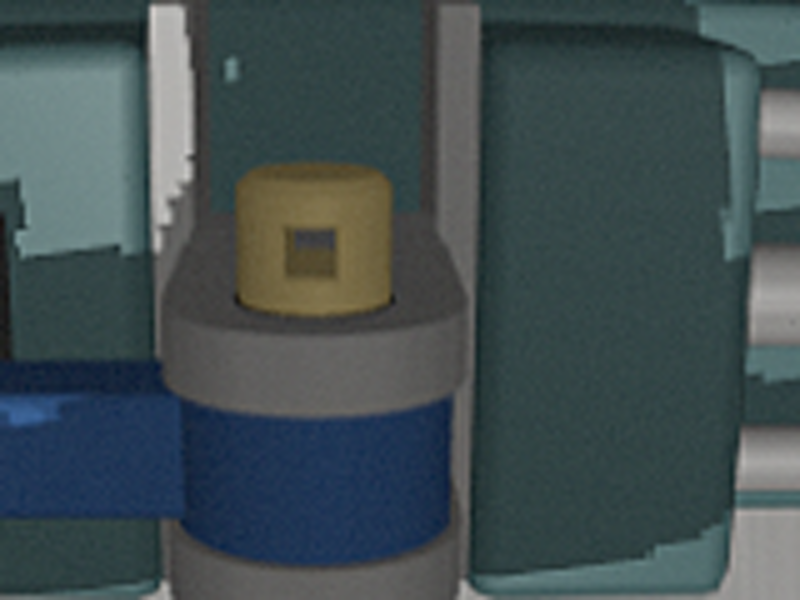

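```bash
python3 - <<'E'
from h import *
w=get_image("wrist")
C=lambda x,y:(220+x/5-.5,120+y/5-.5)
print("hole",onz(w,C(312.5,253),.139,1).round(4), "cheek/pin",onz(w,C(314,317),.139,1).round(4),"cam",(-w["R"].T@w["t"]).round(4))
F=np.array([.5536,.0594,.13]);a=-.124
print(F+.025*np.array([-np.sin(a),np.cos(a),0]))
st()
E
```

```text
hole [0.5562 0.0851 0.139 ] cheek/pin [0.5554 0.0779 0.139 ] cam [0.5613 0.1198 0.3138]
[0.55669206 0.08420805 0.13      ]
t 10.9 tcp [0.5511 0.0406 0.1799] z [-0.001  0.    -1.   ] y [ 0.992 -0.125 -0.001] F [-0.5  0.9  0.2] gap 0.003 q [-0.03  0.11  1.46  0.    1.57  0.1 ]
```

```bash
python3 -m pendant '[[-1,-0.005,-0.03,0.02,0,0,-0.12],[-1,-0.01,-0.06,0.03,0,0,-0.24],[-1,-0.02,-0.09,0.03,0,0,-0.36],[-1,-0.03,-0.12,0.03,0,0,-0.48],[-1,-0.035,-0.15,0.03,0,0,-0.6],[-1,-0.04,-0.18,0.03,0,0,-0.72],[-1,-0.05,-0.2,0.03,0,0,-0.84],[-1,-0.055,-0.23,0.03,0,0,-0.96],[-1,-0.06,-0.25,0.03,0,0,-1.08],[-1,-0.063,-0.272,0.03,0,0,-1.2]]'; python3 -m pendant '[[-1,0,0,0,0,0,-0.12],[-1,0,0,0,0,0,-0.24],[-1,0,0,0,0,0,-0.345],[-1,0,0,0,0,0,-0.345]]'; python3 -c "
from h import *
st();w=get_image('wrist');cv2.imwrite('pics/w10.png',w['frame'][:,:,::-1])"
```

```text
time: 11.73
tcp_pos: [0.488, -0.232, 0.2098]
tcp_rot: [-3.118, -0.377, 0.001]
force: [0.2, 0.9, 0.1]
finger_gap: 1.001
time: 12.07
tcp_pos: [0.4885, -0.2311, 0.2096]
tcp_rot: [-3.137, 0.157, 0.001]
force: [1.1, 0.4, -0.3]
finger_gap: 0.999
t 12.07 tcp [ 0.4885 -0.2311  0.2096] z [-0.001  0.001 -1.   ] y [-0.1   -0.995 -0.001] F [ 1.1  0.4 -0.3] gap 0.999 q [-0.55  0.07  1.44  0.    1.63  1.12]
```

View pics/w10.png

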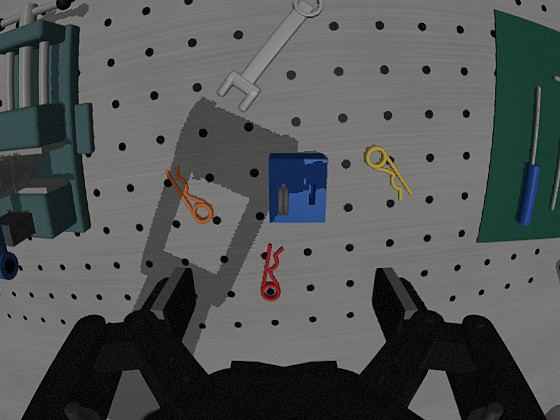

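```bash
python3 -c "
from h import *
w=get_image('wrist');crop(w,(250,140,350,240),7,'w11.png')"
```

```text
(no output)
```

View pics/w11.png

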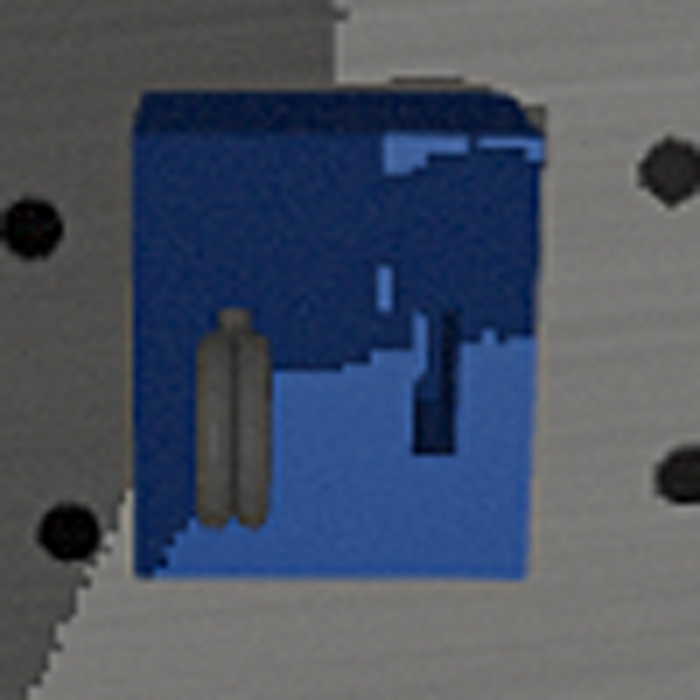

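```bash
python3 - <<'E'
from h import *
w=get_image("wrist");s=get_image("scene");t=get_image("top")
crop(s,(175,285,215,320),16,"s12.png");crop(t,(362,205,402,245),14,"t12.png")
C=lambda x,y:(250+x/7-.5,140+y/7-.5)
for n,u,z in [("slotR top",(435,312),.04),("slotR bot",(435,454),.04),("blk tl",(137,133),.04),("blk tr",(540,133),.04),("blk bl",(135,577),.04),("blk br",(527,577),.04),("wiretop",(235,312),.04),("coil+x",(235,333),.074),("coil-x",(235,525),.074),("coil c",(235,420),.084)]:
    print(n,onz(w,C(*u),z,1).round(4))
E
```

```text
slotR top [ 0.4914 -0.2582  0.04  ]
slotR bot [ 0.471  -0.2567  0.04  ]
blk tl [ 0.5201 -0.2201  0.04  ]
blk tr [ 0.5151 -0.2743  0.04  ]
blk bl [ 0.4568 -0.2129  0.04  ]
blk br [ 0.4513 -0.2687  0.04  ]
wiretop [ 0.494  -0.2308  0.04  ]
coil+x [ 0.4997 -0.2315  0.074 ]
coil-x [ 0.475  -0.2291  0.074 ]
coil c [ 0.4916 -0.2307  0.084 ]
```

View pics/s12.png

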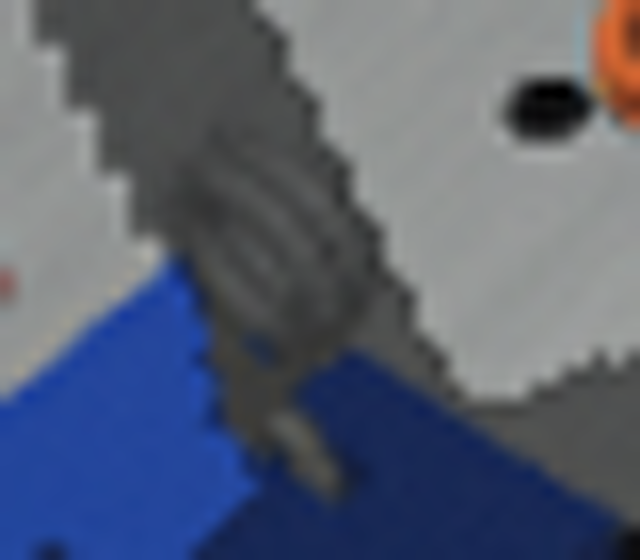

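View pics/t12.png

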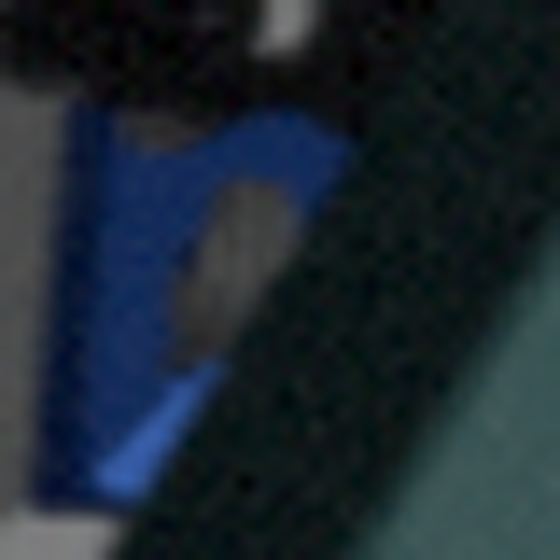

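```bash
python3 -m pendant '[[-1,0,0,0,0,0,0.12],[-1,0,0,0,0,0,0.24],[-1,0,0,0,0,0,0.36],[-1,0,0,0,0,0,0.48],[-1,0,0,0,0,0,0.6],[-1,0,0,0,0,0,0.72],[-1,0,0,0,0,0,0.84],[-1,0,0,0,0,0,0.96],[-1,0,0,0,0,0,1.08],[-1,0,0,0,0,0,1.2]]' && python3 -m pendant '[[-1,0,0,0,0,0,0.12],[-1,0,0,0,0,0,0.24],[-1,0,0,0,0,0,0.36],[-1,0,0,0,0,0,0.48],[-1,0,0,0,0,0,0.6],[-1,0,0,0,0,0,0.72],[-1,0,0,0,0,0,0.84],[-1,0,0,0,0,0,0.96],[-1,0,0,0,0,0,1.08],[-1,0,0,0,0,0,1.2]]' && python3 -m pendant '[[-1,0,0,0,0,0,0.12],[-1,0,0,0,0,0,0.24],[-1,0,0,0,0,0,0.36],[-1,0,0,-0.02,0,0,0.48],[-1,0,0,-0.04,0,0,0.6],[-1,0,0,-0.05,0,0,0.72],[-1,0,0,-0.05,0,0,0.74],[-1,0,0,-0.05,0,0,0.74],[-1,0,0,-0.05,0,0,0.74]]'; python3 -c "
from h import *
st();w=get_image('wrist');cv2.imwrite('pics/w13.png',w['frame'][:,:,::-1])"
```

```text
time: 13.15
tcp_pos: [0.4883, -0.2315, 0.2103]
tcp_rot: [2.671, 1.653, 0.0]
force: [0.3, -0.2, 0.5]
finger_gap: 1.004
time: 13.98
tcp_pos: [0.4883, -0.2315, 0.2103]
tcp_rot: [1.271, 2.873, 0.0]
force: [0.1, -0.6, -0.0]
finger_gap: 0.999
time: 14.73
tcp_pos: [0.4888, -0.2319, 0.1614]
tcp_rot: [0.161, 3.136, -0.001]
force: [-1.0, 0.7, 0.0]
finger_gap: 0.998
t 14.73 tcp [ 0.4888 -0.2319  0.1614] z [ 0.002 -0.001 -1.   ] y [ 0.102  0.995 -0.001] F [-1.   0.7  0. ] gap 0.998 q [-0.55  0.09  1.52  0.    1.53 -2.02]
```

View pics/w13.png

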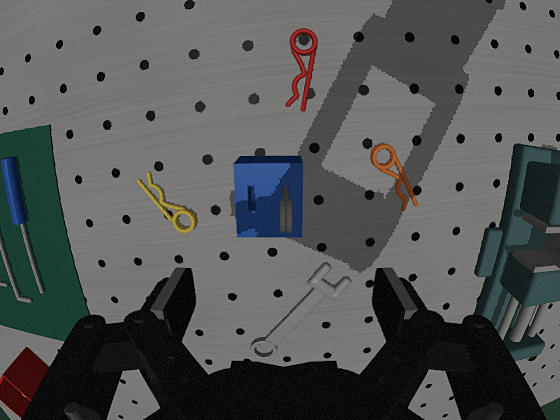

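```bash
python3 -c "
from h import *
w=get_image('wrist');crop(w,(220,140,320,250),7,'w14.png')"
```

```text
(no output)
```

View pics/w14.png

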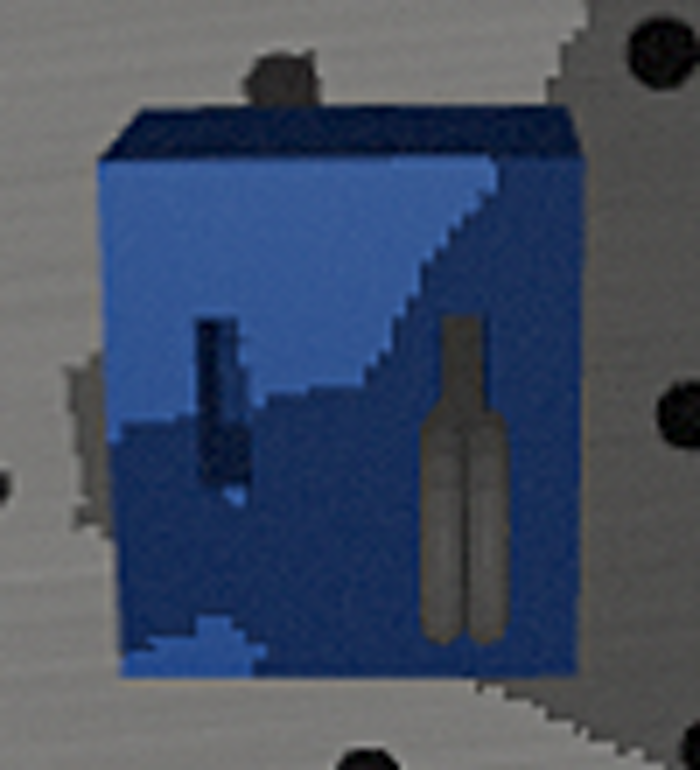

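```bash
python3 - <<'E'
from h import *
w=get_image("wrist");st()
C=lambda x,y:(220+x/7-.5,140+y/7-.5)
for n,u,z in [("coil-x",(464,408),.074),("coil+x",(464,643),.074),("leg low",(464,318),.04),("leg hi",(464,405),.07)]:
    print(n,onz(w,C(*u),z,1).round(4))
E
```

```text
t 14.88 tcp [ 0.4889 -0.2321  0.1618] z [ 0.002 -0.001 -1.   ] y [ 0.102  0.995 -0.001] F [ 0.4  0.5 -0.5] gap 1.001 q [-0.55  0.09  1.52  0.    1.53 -2.02]
coil-x [ 0.4741 -0.2289  0.074 ]
coil+x [ 0.4997 -0.2315  0.074 ]
leg low [ 0.4733 -0.2286  0.04  ]
leg hi [ 0.4749 -0.2289  0.07  ]
```

```bash
python3 -m pendant '[[-1,-0.0018,0.0019,-0.03,0,0,0],[-1,-0.0018,0.0019,-0.06,0,0,0],[-1,-0.0018,0.0019,-0.085,0,0,0],[-1,-0.0018,0.0019,-0.0935,0,0,0],[-1,-0.0018,0.0019,-0.0935,0,0,0],[-1,-0.0018,0.0019,-0.0935,0,0,0],[0,-0.0018,0.0019,-0.0935,0,0,0],[0.5,-0.0018,0.0019,-0.0935,0,0,0],[0.5,-0.0018,0.0019,-0.0935,0,0,0]]' 30; python3 -c "
from h import *
st();w=get_image('wrist');cv2.imwrite('pics/w15.png',w['frame'][:,:,::-1])"
```

```text
time: 15.63
tcp_pos: [0.4876, -0.2306, 0.0689]
tcp_rot: [0.158, 3.134, -0.003]
force: [0.6, -0.3, -0.5]
finger_gap: 0.604
t 15.63 tcp [ 0.4876 -0.2306  0.0689] z [ 0.003 -0.002 -1.   ] y [ 0.101  0.995 -0.002] F [ 0.6 -0.3 -0.5] gap 0.604 q [-0.55  0.16  1.64  0.    1.34 -2.02]
```

View pics/w15.png

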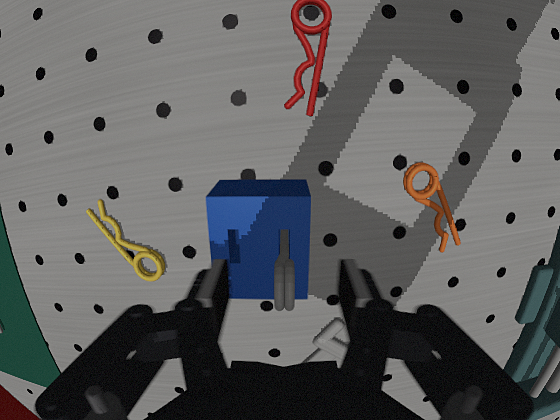

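Coil is at column 284, midway between the fingers (rows 262–308). Close on it.

```bash
python3 -m pendant '[[0.7,0,0,0,0,0,0],[1,0,0,0,0,0,0],[1,0,0,0,0,0,0],[1,0,0,0,0,0,0],[1,0,0,0,0,0,0],[1,0,0,0,0,0,0]]' 30;python3 -m pendant '[[1,0,0,0,0,0,0],[1,0,0,0,0,0,0]]' 70; python3 -c "
from h import *
st();w=get_image('wrist');crop(w,(184,150,384,300),4,'w16.png')"
```

```text
time: 16.18
tcp_pos: [0.4865, -0.2299, 0.0671]
tcp_rot: [0.158, 3.137, 0.0]
force: [-0.4, 0.9, 1.7]
finger_gap: 0.098
time: 16.35
tcp_pos: [0.4866, -0.2299, 0.0672]
tcp_rot: [0.158, 3.137, -0.0]
force: [-0.4, 1.2, 3.7]
finger_gap: 0.085
t 16.35 tcp [ 0.4866 -0.2299  0.0672] z [ 0.001 -0.    -1.   ] y [ 0.101  0.995 -0.   ] F [-0.4  1.2  3.7] gap 0.085 q [-0.55  0.16  1.64  0.    1.34 -2.02]
```

View pics/w16.png

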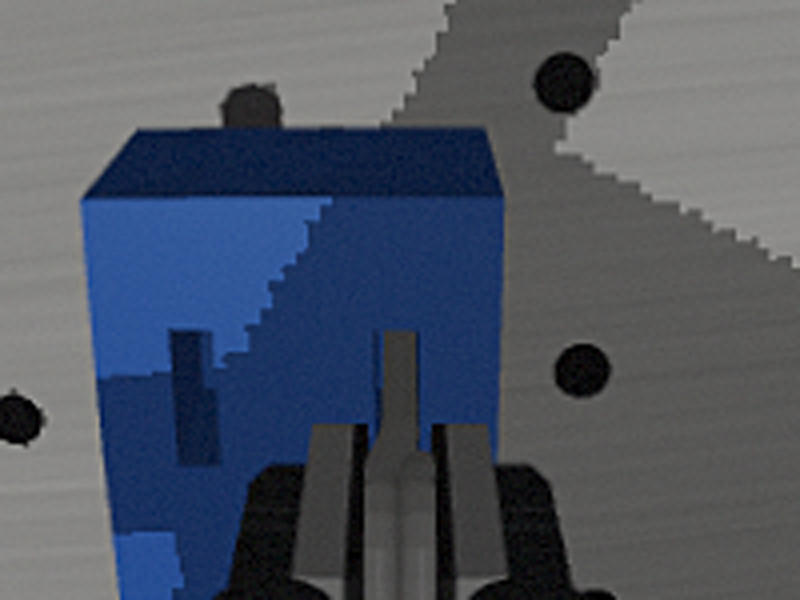

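```bash
python3 -m pendant '[[1,0,0,0.01,0,0,0],[1,0,0,0.03,0,0,0],[1,0,0,0.06,0,0,0],[1,0,0,0.1,0,0,0],[1,0,0,0.14,0,0,0],[1,0,0.01,0.165,0,0,0],[1,0.01,0.04,0.165,0,0,-0.023],[1,0.02,0.08,0.165,0,0,-0.023],[1,0.03,0.12,0.165,0,0,-0.023],[1,0.04,0.16,0.165,0,0,-0.023]]'; python3 -c "
from h import *
st();w=get_image('wrist');crop(w,(184,150,384,300),4,'w17.png')"
```

```text
time: 17.23
tcp_pos: [0.5264, -0.0686, 0.2323]
tcp_rot: [0.197, 3.135, -0.0]
force: [1.9, 0.1, -0.7]
finger_gap: 0.09
t 17.23 tcp [ 0.5264 -0.0686  0.2323] z [ 0.001 -0.    -1.   ] y [ 0.125  0.992 -0.   ] F [ 1.9  0.1 -0.7] gap 0.09 q [-0.24  0.05  1.43 -0.    1.67 -1.68]
```

View pics/w17.png

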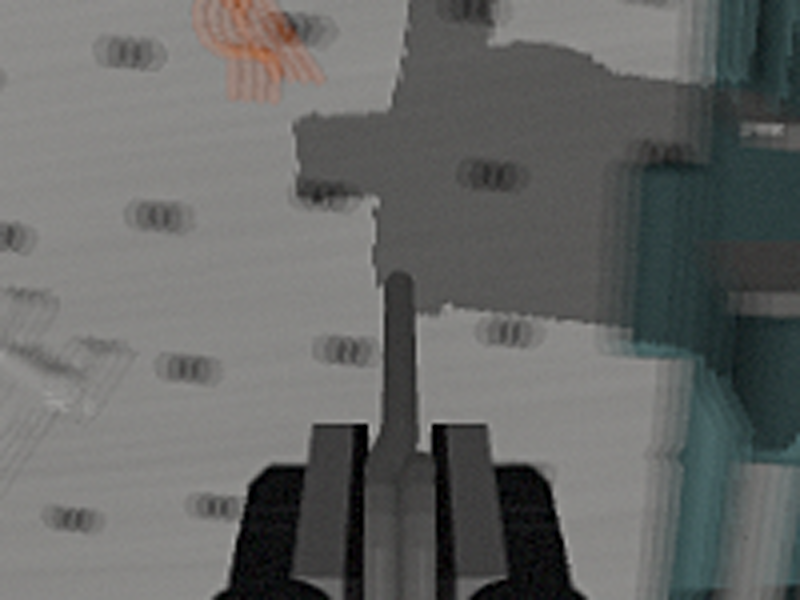

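```bash
python3 - <<'E'
from h import *
w=get_image("wrist");s=st();R=Ro.from_rotvec(s["tcp_rot"]).as_matrix();p=s["tcp_pos"]
C=lambda x,y:(184+x/4-.5,150+y/4-.5)
for n,u,z in [("tip",(400,277),.055),("leg hi",(399,420),.010)]:
    o,v=ray(w,C(*u),1); o=R.T@(o-p);v=R.T@v
    print(n,((o+v*(z-o[2])/v[2])*1000).round(2))
# predicted tip pixels for pitch
for x in (9,10,11,12):
    print(x,[((proj(w,p+R@np.array([x/1000-.002*0,0,z]),1)[0]+.5-[184,150])*4).round(1).tolist() for z in (.010,.055)])
E
```

```text
t 17.33 tcp [ 0.527  -0.0643  0.232 ] z [ 0.     0.003 -1.   ] y [0.116 0.993 0.003] F [-0.2 -0.7 -0.2] gap 0.091 q [-0.23  0.05  1.43  0.    1.67 -1.68]
tip [11.14  4.41 55.  ]
leg hi [ 8.81  4.06 10.  ]
9 [[366.0, 418.7], [371.6, 290.0]]
10 [[365.9, 411.4], [371.5, 284.0]]
11 [[365.8, 404.1], [371.4, 277.9]]
12 [[365.7, 396.7], [371.4, 271.8]]
```

```bash
python3 -m pendant '[[1,0,0,0,0,0,0]]'; python3 - <<'E'
from h import *
w=get_image("wrist");s=st();R=Ro.from_rotvec(s["tcp_rot"]).as_matrix();p=s["tcp_pos"]
crop(w,(184,150,384,300),4,'w18.png')
print((R.T@(-w["R"].T@w["t"]-p)).round(4))
E
```

```text
time: 17.42
tcp_pos: [0.5264, -0.0683, 0.2318]
tcp_rot: [-0.189, -3.135, 0.001]
force: [1.0, -0.7, -0.2]
finger_gap: 0.087
t 17.47 tcp [ 0.5263 -0.0696  0.2318] z [-0.001 -0.001 -1.   ] y [ 0.122  0.993 -0.001] F [-0.4  0.  -0.2] gap 0.089 q [-0.24  0.05  1.43 -0.    1.67 -1.69]
[ 0.0801  0.0013 -0.1337]
```

View pics/w18.png

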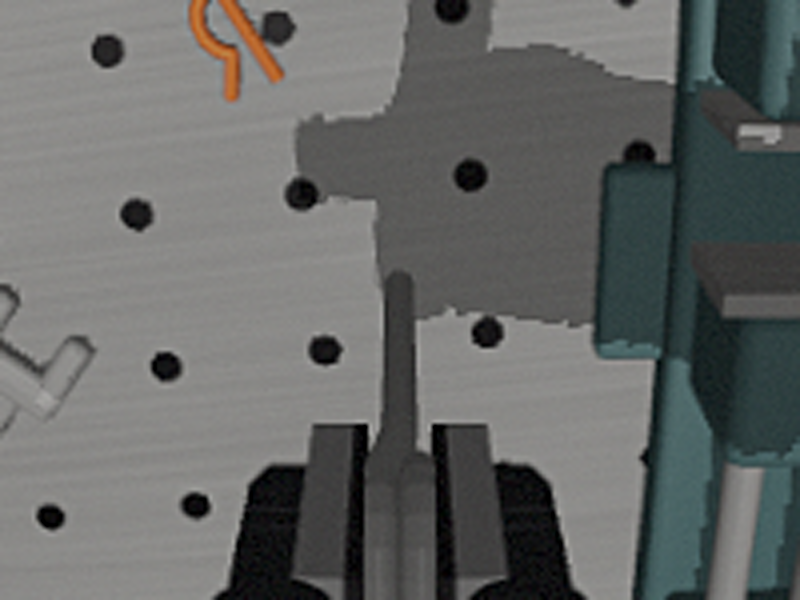

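```bash
cat >> h.py <<'E'
CT=np.array([.0801,.0002,-.1335]); RT=np.array([[-.001,1,0],[-.95,-.001,-.313],[-.313,0,.95]])
K=np.array([[325.2,0,283.5],[0,325.2,208.7],[0,0,1]])
D={"R":RT,"t":-RT@CT,"K":K}   # wrist camera in the tool frame
E
python3 - <<'E'
from h import *
C=lambda x,y:(184+x/4-.5,150+y/4-.5)
for n,u,z in [("tip front",(400,272),.055),("leg hi",(400,420),.010),("leg mid",(399.5,350),.0325)]:
    print(n,(onz(D,C(*u),z,1)*1000).round(2))
for z in (.010,.03,.055): print([((proj(D,np.array([x/1000,0,z]),1)[0]+.5-[184,150])*4).round(1).tolist() for x in (8,10,12)])
E
```

```text
tip front [12.3   0.15 55.  ]
leg hi [ 9.17  0.13 10.  ]
leg mid [ 8.89  0.07 32.5 ]
[[399.0, 428.4], [398.9, 413.9], [398.9, 399.2]]
[[399.1, 363.0], [399.0, 349.7], [399.0, 336.2]]
[[399.2, 298.0], [399.2, 285.9], [399.1, 273.8]]
```

```bash
python3 -m pendant '[[1,0.01,0.04,0,0,0,0],[1,0.02,0.08,0,0,0,0],[1,0.03,0.12,0,0,0,0],[1,0.0398,0.145,0,0,0,0],[1,0.0398,0.1536,-0.005,0,0,0],[1,0.0398,0.1536,-0.016,0,0,0],[1,0.0398,0.1536,-0.016,0,0,0],[1,0.0398,0.1536,-0.016,0,0,0]]'; python3 -c "
from h import *
st();w=get_image('wrist');crop(w,(184,150,384,300),4,'w19.png');st()"
```

```text
time: 18.13
tcp_pos: [0.5653, 0.0816, 0.2141]
tcp_rot: [-0.198, -3.132, 0.002]
force: [0.1, 0.3, 0.1]
finger_gap: 0.09
t 18.13 tcp [0.5653 0.0816 0.2141] z [-0.003 -0.001 -1.   ] y [ 0.126  0.992 -0.002] F [0.1 0.3 0.1] gap 0.09 q [ 0.04  0.14  1.36 -0.    1.64 -1.4 ]
t 18.18 tcp [0.5657 0.0816 0.215 ] z [-0.002 -0.001 -1.   ] y [ 0.126  0.992 -0.001] F [ 0.1  1.1 -0.1] gap 0.093 q [ 0.04  0.14  1.36 -0.    1.64 -1.4 ]
```

View pics/w19.png

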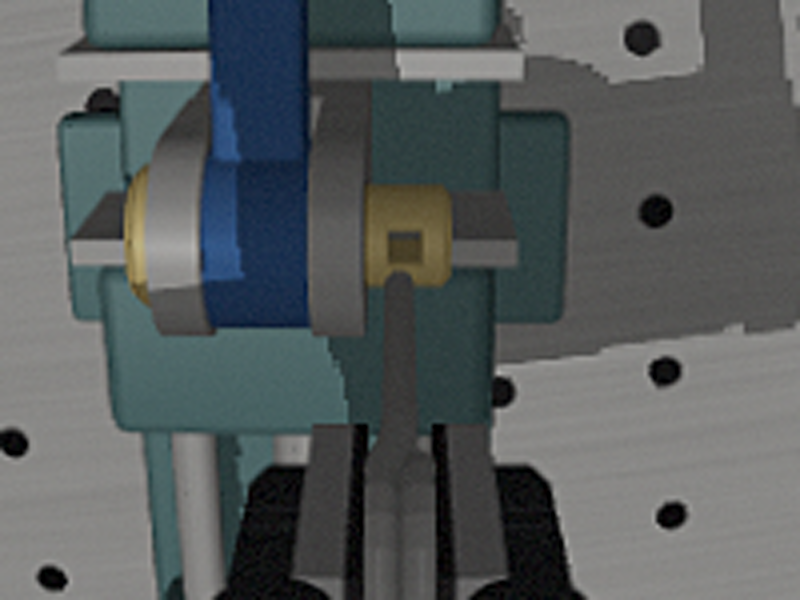

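```bash
python3 - <<'E'
from h import *
C=lambda x,y:(184+x/4-.5,150+y/4-.5)
for z in (.0745,.0755,.0765): print((onz(D,C(405.5,248.5),z,1)*1000).round(2),(onz(D,C(405.5,248.5),z,1)*1000).round(2))
for u in [(312,0),(452,0)]: pass
print("pin end",(onz(D,C(452,240),.0755,1)*1000).round(2),"cheek",(onz(D,C(366,240),.0755,1)*1000).round(2))
E
```

```text
[ 9.5   1.08 74.5 ] [ 9.5   1.08 74.5 ]
[ 9.17  1.09 75.5 ] [ 9.17  1.09 75.5 ]
[ 8.83  1.09 76.5 ] [ 8.83  1.09 76.5 ]
pin end [10.68  8.96 75.5 ] cheek [10.69 -5.6  75.5 ]
```

```bash
python3 -m pendant '[[1,0,0,0,0,0,0],[1,0,0,0,0,0,0]]';  python3 -c "
from h import *
st();w=get_image('wrist');crop(w,(224,180,344,270),6,'w20.png');st()"
```

```text
time: 18.35
tcp_pos: [0.5663, 0.0824, 0.2164]
tcp_rot: [0.197, 3.135, -0.0]
force: [0.4, -0.1, -0.0]
finger_gap: 0.087
t 18.35 tcp [0.5663 0.0824 0.2164] z [ 0.001 -0.    -1.   ] y [ 0.125  0.992 -0.   ] F [ 0.4 -0.1 -0. ] gap 0.087 q [ 0.05  0.14  1.36 -0.    1.64 -1.4 ]
t 18.4 tcp [0.5664 0.0827 0.2164] z [ 0.001 -0.    -1.   ] y [0.125 0.992 0.   ] F [-0.1 -0.2 -0.6] gap 0.095 q [ 0.05  0.14  1.36 -0.    1.64 -1.4 ]
```

View pics/w20.png

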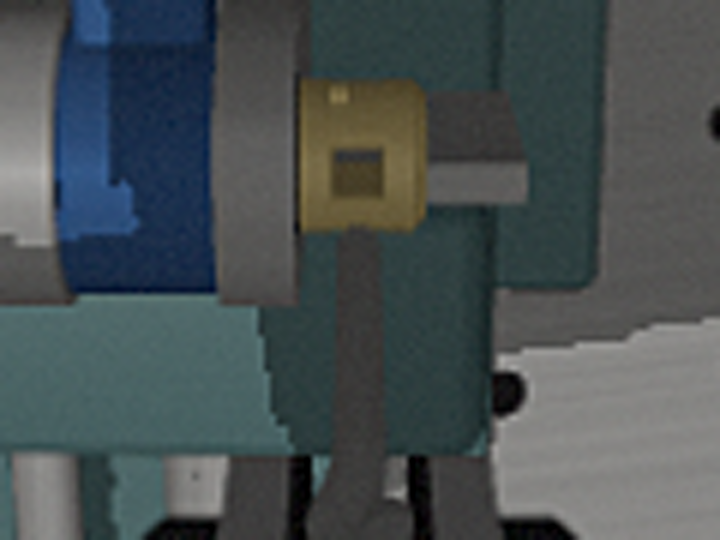

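```bash
python3 - <<'E'
from h import *
C=lambda x,y:(224+x/6-.5,180+y/6-.5)
print("hole",(onz(D,C(358,174),.0774,1)*1000).round(2),"tip",(onz(D,C(361,225),.055,1)*1000).round(2))
print("pin edges rows -> mid", (onz(D,C(358,156),.0864,1)*1000).round(2))
st()
E
```

```text
hole [ 1.078e+01 -7.000e-02  7.740e+01] tip [12.63  0.25 55.  ]
pin edges rows -> mid [ 1.006e+01 -8.000e-02  8.640e+01]
t 18.4 tcp [0.5664 0.0827 0.2164] z [ 0.001 -0.    -1.   ] y [0.125 0.992 0.   ] F [-0.1 -0.2 -0.6] gap 0.095 q [ 0.05  0.14  1.36 -0.    1.64 -1.4 ]
```

```bash
python3 -m pendant '[[1,-0.0004,-0.0003,-0.006,0,0,0],[1,-0.0004,-0.0003,-0.012,0,0,0],[1,-0.0004,-0.0003,-0.016,0,0,0],[1,-0.0004,-0.0003,-0.016,0,0,0],[1,-0.0004,-0.0003,-0.016,0,0,0],[1,-0.0004,-0.0003,-0.016,0,0,0]]';  python3 -c "
from h import *
w=get_image('wrist');crop(w,(224,180,344,270),6,'w21.png');st()"
```

```text
time: 18.9
tcp_pos: [0.5658, 0.0836, 0.1997]
tcp_rot: [-0.194, -3.135, -0.0]
force: [0.2, -0.1, -0.7]
finger_gap: 0.087
t 18.95 tcp [0.5659 0.0836 0.2   ] z [ 0.  0. -1.] y [0.123 0.992 0.   ] F [ 0.8 -0.3 -0.1] gap 0.09 q [ 0.05  0.15  1.38  0.    1.61 -1.4 ]
```

View pics/w21.png

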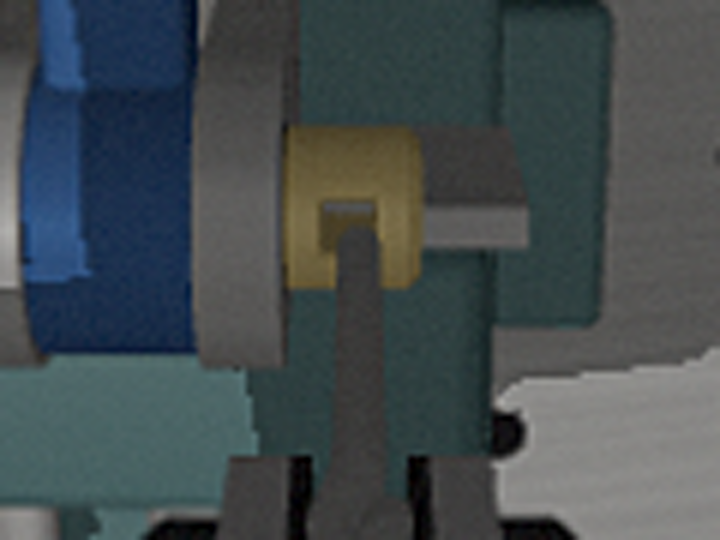

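```bash
python3 - <<'E'
from h import *
C=lambda x,y:(224+x/6-.5,180+y/6-.5)
z=.200-.139
print("hole far edge",(onz(D,C(348.5,201),z,1)*1000).round(2),"hole near?",(onz(D,C(325,251),z,1)*1000).round(2),"tip",(onz(D,C(359.5,222),.055,1)*1000).round(2), "legmid",(onz(D,C(360,350),.03,1)*1000).round(2))
print("pin rows", (onz(D,C(300,127),z+.009,1)*1000).round(2),(onz(D,C(300,288),z+.009,1)*1000).round(2))
print("pin end",(onz(D,C(421,220),z,1)*1000).round(2),"cheek",(onz(D,C(286,220),z,1)*1000).round(2))
E
```

```text
hole far edge [13.17 -1.06 61.  ] hole near? [ 7.55 -3.58 61.  ] tip [12.96  0.1  55.  ] legmid [ 9.46  0.14 30.  ]
pin rows [18.61 -6.38 70.  ] [-0.24 -6.59 70.  ]
pin end [11.04  6.6  61.  ] cheek [11.05 -7.68 61.  ]
```

```bash
python3 -m pendant '[[1,-0.0001,-0.0011,-0.002,0,0,0],[1,-0.0001,-0.0011,-0.003,0,0,0],[1,-0.0001,-0.0011,-0.003,0,0,0],[1,-0.0001,-0.0011,-0.003,0,0,0],[1,-0.0001,-0.0011,-0.003,0,0,0]]';  python3 -c "
from h import *
w=get_image('wrist');crop(w,(244,190,324,250),9,'w22.png');st()"
```

```text
time: 19.37
tcp_pos: [0.5657, 0.0824, 0.1969]
tcp_rot: [0.194, 3.136, 0.0]
force: [-0.2, -0.0, -0.8]
finger_gap: 0.089
t 19.42 tcp [0.5658 0.0824 0.1969] z [ 0.  0. -1.] y [0.123 0.992 0.   ] F [ 0.1 -0.  -0.6] gap 0.091 q [ 0.05  0.15  1.39  0.    1.61 -1.4 ]
```

View pics/w22.png

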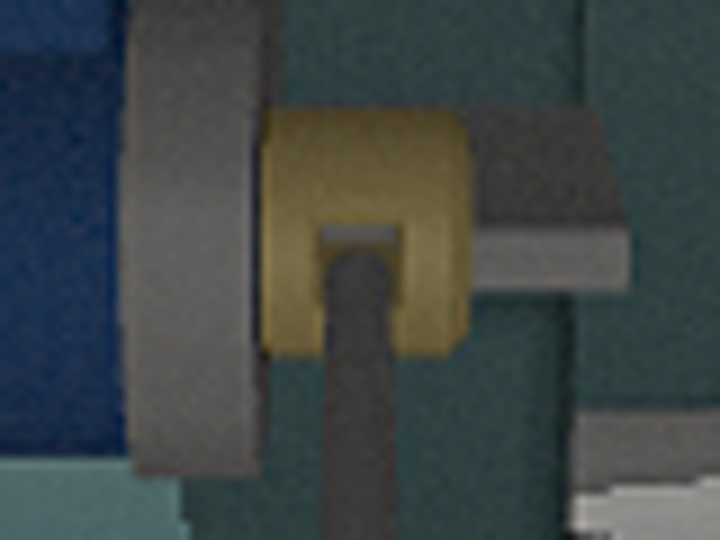

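```bash
python3 -m pendant '[[1,0,0,-0.001,0,0,0],[1,0,0,-0.002,0,0,0],[1,0,0,-0.003,0,0,0],[1,0,0,-0.004,0,0,0],[1,0,0,-0.005,0,0,0],[1,0,0,-0.005,0,0,0]]';  python3 -c "
from h import *
w=get_image('wrist');crop(w,(244,190,324,250),9,'w23.png');st()"
```

```text
time: 19.92
tcp_pos: [0.5656, 0.0823, 0.1914]
tcp_rot: [-0.194, -3.135, -0.0]
force: [0.1, 0.5, -0.6]
finger_gap: 0.089
t 19.97 tcp [0.5656 0.0824 0.1916] z [-0.  0. -1.] y [0.124 0.992 0.   ] F [ 0.5  0.3 -0.2] gap 0.093 q [ 0.05  0.15  1.4   0.    1.6  -1.4 ]
```

View pics/w23.png

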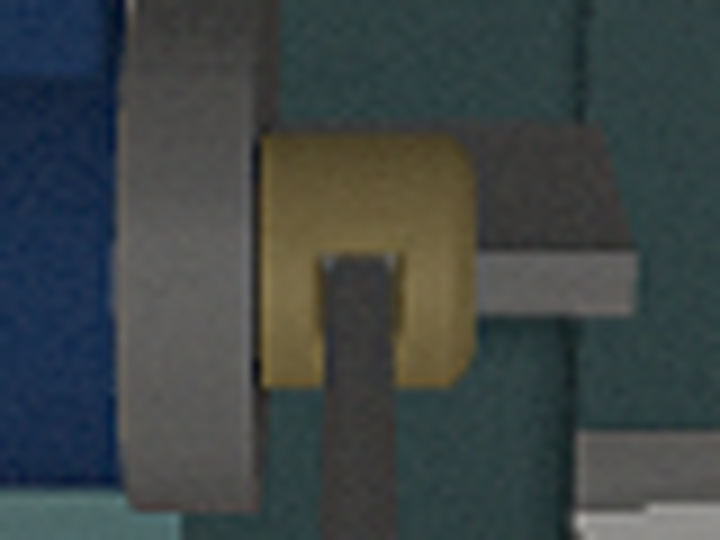

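```bash
python3 -m pendant '[[1,0.0003,0,-0.001,0,0,0],[1,0.0003,0,-0.002,0,0,0],[1,0.0003,0,-0.003,0,0,0],[1,0.0003,0,-0.0045,0,0,0],[1,0.0003,0,-0.006,0,0,0],[1,0.0003,0,-0.0075,0,0,0],[1,0.0003,0,-0.0095,0,0,0],[1,0.0003,0,-0.0095,0,0,0]]';  python3 -c "
from h import *
w=get_image('wrist');crop(w,(224,170,344,260),6,'w24.png');st()"
```

```text
time: 20.63
tcp_pos: [0.5659, 0.0823, 0.1818]
tcp_rot: [-0.194, -3.135, -0.0]
force: [0.2, -0.2, -1.0]
finger_gap: 0.092
t 20.68 tcp [0.566  0.0823 0.182 ] z [-0.  0. -1.] y [0.123 0.992 0.   ] F [ 0.3  0.7 -1.2] gap 0.089 q [ 0.05  0.15  1.41  0.    1.58 -1.4 ]
```

View pics/w24.png

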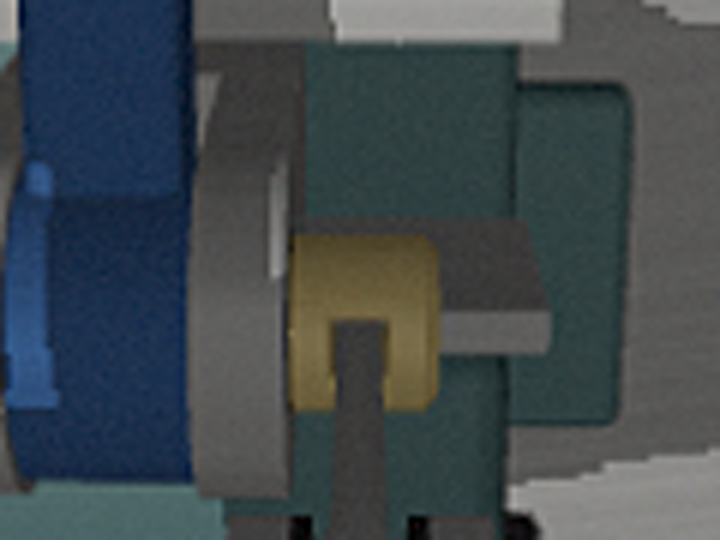

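```bash
python3 -m pendant '[[1,0,0,-0.0015,0,0,0],[1,0,0,-0.003,0,0,0],[1,0,0,-0.0045,0,0,0],[1,0,0,-0.006,0,0,0],[1,0,0,-0.007,0,0,0]]' 90; python3 -m pendant '[[1,0,0,-0.001,0,0,0],[1,0,0,-0.002,0,0,0],[1,0,0,-0.003,0,0,0]]';python3 -c "
from h import *
w=get_image('wrist');crop(w,(224,170,344,260),6,'w25.png');st()"
```

```text
time: 21.1
tcp_pos: [0.5669, 0.0824, 0.1771]
tcp_rot: [0.194, 3.132, 0.001]
force: [-1.2, -0.4, 8.5]
finger_gap: 0.091
time: 21.35
tcp_pos: [0.5672, 0.0825, 0.1754]
tcp_rot: [0.194, 3.131, 0.001]
force: [-0.8, -0.5, 9.4]
finger_gap: 0.084
t 21.4 tcp [0.567  0.0824 0.1749] z [ 0.004  0.    -1.   ] y [0.123 0.992 0.001] F [0.2 0.8 3.1] gap 0.084 q [ 0.05  0.16  1.42  0.    1.56 -1.4 ]
```

View pics/w25.png

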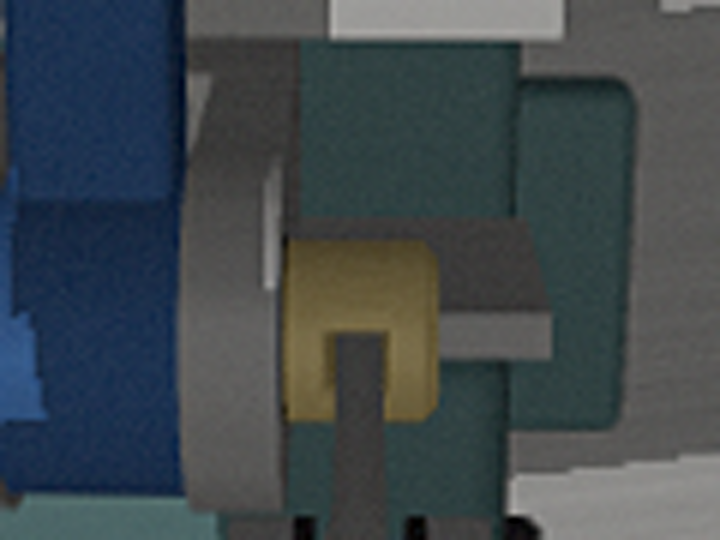

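```bash
python3 -m pendant '[[1,0,0,-0.001,0,0,0],[1,0,0,-0.002,0,0,0],[1,0,0,-0.003,0,0,0],[1,0,0,-0.004,0,0,0]]'; python3 -m pendant '[[1,0,0,-0.001,0,0,0],[1,0,0,-0.002,0,0,0],[1,0,0,-0.003,0,0,0]]'
```

```text
time: 21.73
tcp_pos: [0.5669, 0.0825, 0.1698]
tcp_rot: [0.194, 3.132, 0.001]
force: [0.7, 0.1, 3.7]
finger_gap: 0.085
time: 21.98
tcp_pos: [0.5658, 0.0823, 0.164]
tcp_rot: [-0.194, -3.134, 0.0]
force: [1.5, -0.6, -1.0]
finger_gap: 0.085
```

```bash
python3 -m pendant '[[1,0,0,0,0,0,0],[1,0,0,0,0,0,0]]'; python3 -m pendant '[[1,0,0,-0.0005,0,0,0],[1,0,0,-0.0005,0,0,0]]';python3 -c "
from h import *
w=get_image('wrist');cv2.imwrite('pics/w26.png',w['frame'][:,:,::-1]);st()
w=get_image('scene');crop(w,(250,120,410,240),5,'s26.png')"
```

```text
time: 22.15
tcp_pos: [0.5656, 0.0822, 0.1639]
tcp_rot: [-0.194, -3.133, 0.0]
force: [3.3, -0.2, -3.3]
finger_gap: 0.084
time: 22.32
tcp_pos: [0.5656, 0.0823, 0.1639]
tcp_rot: [-0.194, -3.134, 0.0]
force: [1.7, -0.9, -4.0]
finger_gap: 0.083
t 22.37 tcp [0.5656 0.0823 0.164 ] z [-0.002 -0.    -1.   ] y [ 0.124  0.992 -0.   ] F [ 2.4 -1.  -5. ] gap 0.09 q [ 0.05  0.16  1.44 -0.    1.54 -1.4 ]
```

View pics/w26.png

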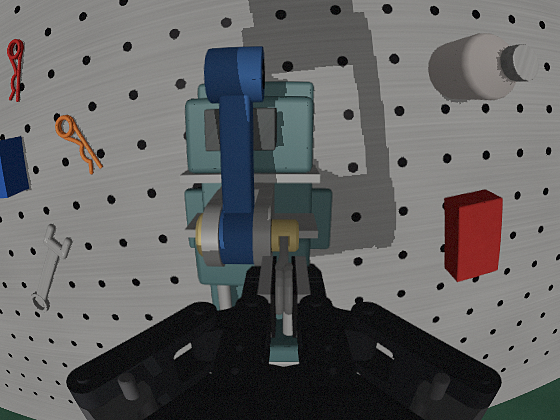

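View pics/s26.png

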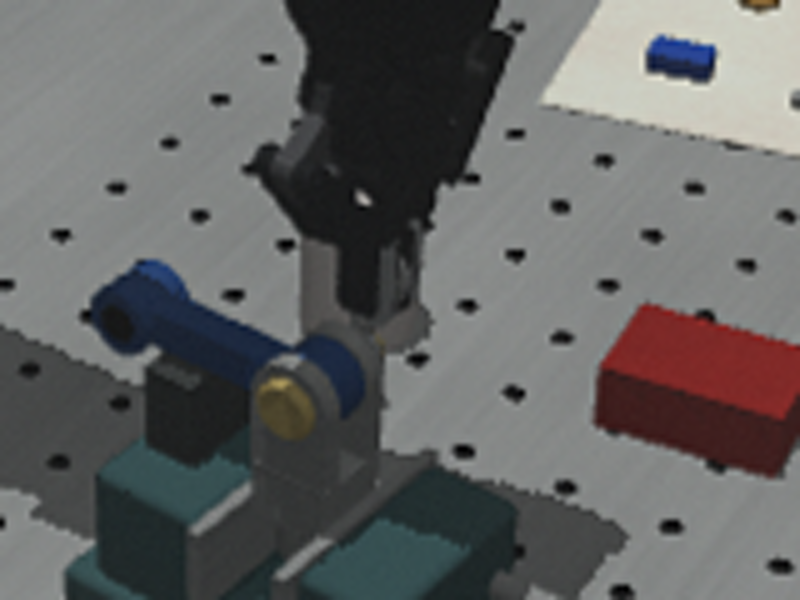

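```bash
python3 -m pendant '[[1,0,0,-0.001,0,0,0],[1,0,0,-0.001,0,0,0],[1,0,0,-0.001,0,0,0]]'; python3 -m pendant '[[1,0,0,-0.001,0,0,0],[1,0,0,-0.001,0,0,0],[1,0,0,-0.001,0,0,0]]'
```

```text
time: 22.67
tcp_pos: [0.5659, 0.0823, 0.1639]
tcp_rot: [-0.194, -3.135, 0.0]
force: [1.5, -1.2, -3.1]
finger_gap: 0.083
time: 22.92
tcp_pos: [0.566, 0.0824, 0.1633]
tcp_rot: [0.194, 3.135, 0.0]
force: [1.2, -1.5, -1.1]
finger_gap: 0.088
```

```bash
python3 -m pendant '[[1,0,0,-0.001,0,0,0],[1,0,0,-0.001,0,0,0],[1,0,0,-0.001,0,0,0]]'; python3 -m pendant '[[1,0,0,-0.001,0,0,0],[1,0,0,-0.001,0,0,0],[1,0,0,-0.001,0,0,0]]'
```

```text
time: 23.17
tcp_pos: [0.5662, 0.0825, 0.1626]
tcp_rot: [0.194, 3.135, 0.001]
force: [1.0, -0.2, 1.3]
finger_gap: 0.084
time: 23.42
tcp_pos: [0.5666, 0.0825, 0.1618]
tcp_rot: [0.194, 3.134, 0.001]
force: [0.1, 0.5, 4.3]
finger_gap: 0.082
```

```bash
python3 -m pendant '[[1,0,0,0.001,0,0,0],[1,0,0,0.002,0,0,0],[1,0,0,0.002,0,0,0]]'; python3 -m pendant '[[0.8,0,0,0,0,0,0],[0.6,0,0,0,0,0,0],[0.4,0,0,0,0,0,0],[0.4,0,0,0,0,0,0],[0.4,0,0,0,0,0,0],[0.4,0,0,0,0,0,0]]' 20;python3 -c "
from h import *
w=get_image('wrist');crop(w,(204,150,364,270),5,'w27.png');st()"
```

```text
time: 23.67
tcp_pos: [0.5661, 0.0824, 0.1626]
tcp_rot: [0.194, 3.136, 0.0]
force: [1.9, -0.3, 2.5]
finger_gap: 0.082
time: 24.17
tcp_pos: [0.5656, 0.0824, 0.1624]
tcp_rot: [-0.194, -3.134, 0.0]
force: [-0.5, 0.7, 0.8]
finger_gap: 0.303
t 24.22 tcp [0.5658 0.0824 0.1626] z [-0.001  0.    -1.   ] y [ 0.123  0.992 -0.   ] F [ 0.2 -0.2  0. ] gap 0.3 q [ 0.05  0.16  1.44  0.    1.54 -1.4 ]
```

View pics/w27.png

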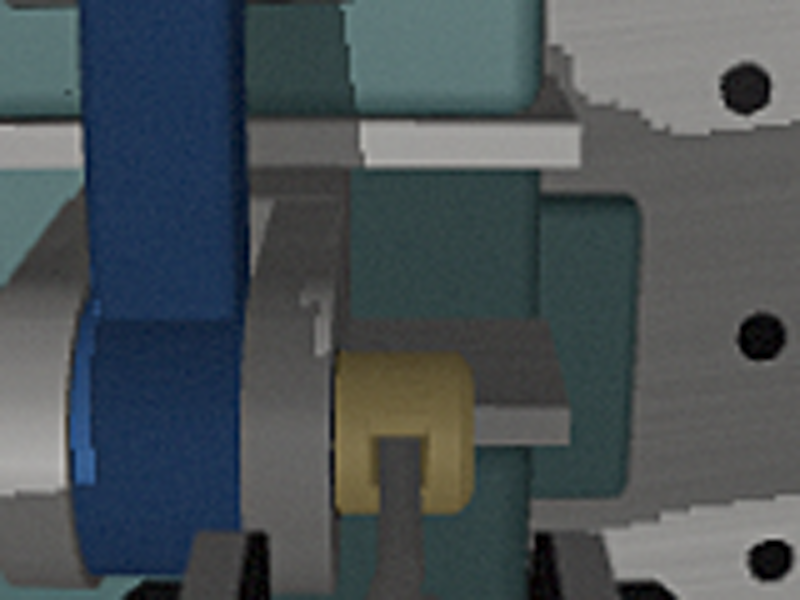

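```bash
python3 -m pendant '[[0.4,0,0,0.01,0,0,0],[0.4,0,0,0.03,0,0,0],[0.4,0,0,0.06,0,0,0],[0.4,0,0,0.09,0,0,0],[0.4,0,0,0.12,0,0,0],[0.4,0.03,-0.01,0.13,0,0,0],[0.4,0.06,-0.01,0.13,0,0,0],[0.4,0.06,-0.01,0.13,0,0,0],[0.4,0.06,-0.01,0.13,0,0,0]]';python3 -c "
from h import *
w=get_image('wrist');crop(w,(204,120,364,270),4,'w28.png');st()
w=get_image('scene');crop(w,(270,150,370,230),7,'s28.png')
w=get_image('top');crop(w,(210,150,290,220),9,'t28.png')"
```

```text
time: 24.97
tcp_pos: [0.6267, 0.0721, 0.2917]
tcp_rot: [-0.195, -3.133, 0.0]
force: [-0.6, 0.3, -0.2]
finger_gap: 0.298
t 25.02 tcp [0.6259 0.0723 0.2922] z [-0.002  0.    -1.   ] y [ 0.124  0.992 -0.   ] F [ 0.5  0.1 -0.4] gap 0.298 q [ 0.02  0.27  1.06  0.    1.82 -1.42]
```

View pics/w28.png

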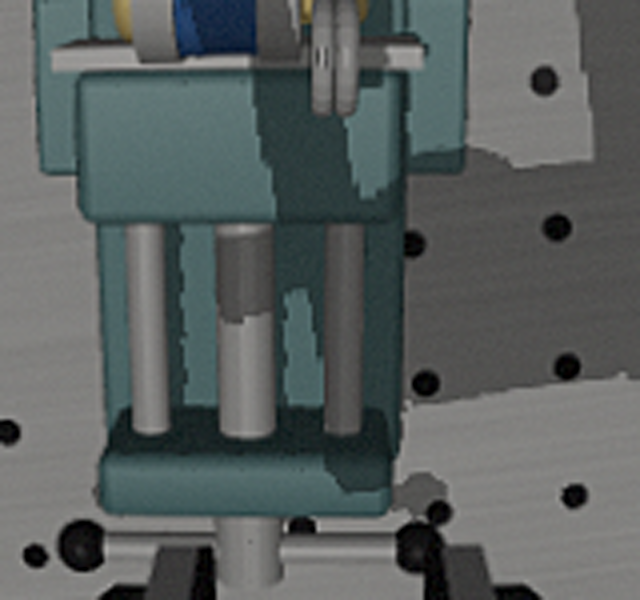

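View pics/s28.png

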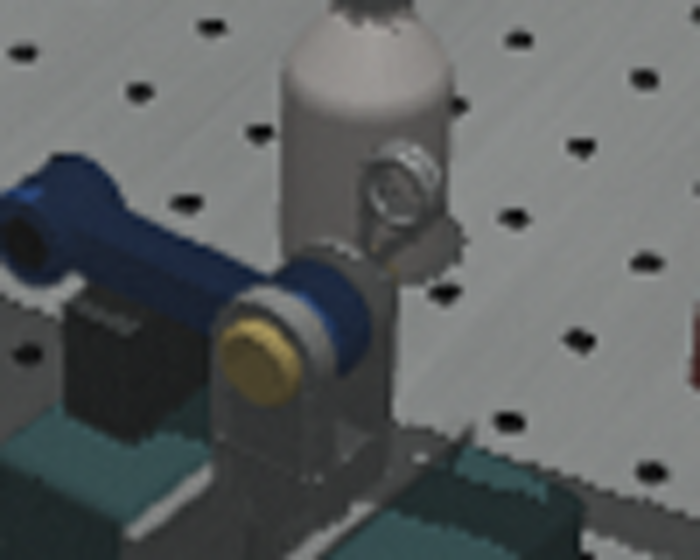

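View pics/t28.png

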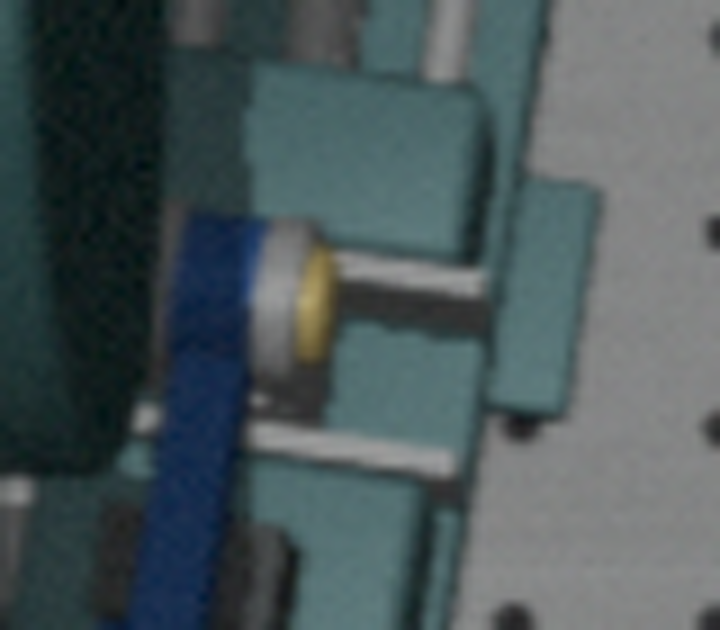

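```bash
python3 -m pendant '[[0.4,0.01,0.04,0,0,0,0],[0.4,0.02,0.08,0,0,0,0],[0.4,0.02,0.12,0,0,0,0],[0.4,0.02,0.135,-0.03,0,0,0],[0.4,0.02,0.135,-0.07,0,0,0],[0.4,0.02,0.135,-0.11,0,0,0],[0.4,0.02,0.135,-0.11,0,0,0],[0.4,0.02,0.135,-0.11,0,0,0],[0.4,0.02,0.135,-0.11,0,0,0]]';python3 -c "
from h import *
w=get_image('wrist');cv2.imwrite('pics/w29.png',w['frame'][:,:,::-1]);st()
h=np.array([.5562,.0851,.13]);a=-.124;ex=np.array([np.cos(a),np.sin(a),0])
for n,p in [('hole',h),('coil',h+.01*ex+[0,0,.04]),('tip',h-[0,0,.022])]: print(n,proj(w,p,1).round(1))
crop(w,(0,80,160,240),4.5,'w30.png')
"
```

```text
time: 25.87
tcp_pos: [0.6469, 0.2074, 0.1864]
tcp_rot: [0.194, 3.131, 0.002]
force: [0.5, -0.4, 0.8]
finger_gap: 0.297
t 25.92 tcp [0.648  0.2076 0.1884] z [ 0.008  0.002 -1.   ] y [0.124 0.992 0.003] F [-0.1  0.   0.8] gap 0.301 q [ 0.23  0.39  1.11  0.    1.64 -1.22]
hole [[ 82.1 126.2]]
coil [[ 46.6 151.1]]
tip [[ 98.6 123.3]]
```

View pics/w29.png

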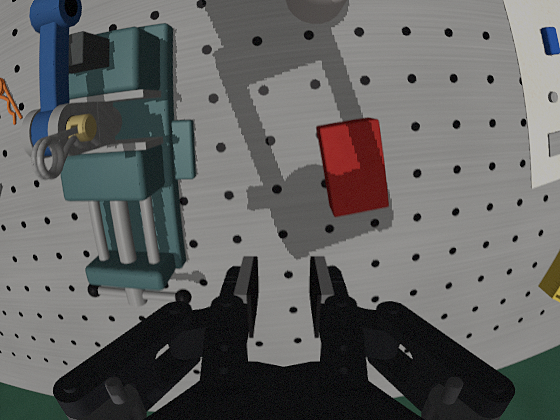

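View pics/w30.png

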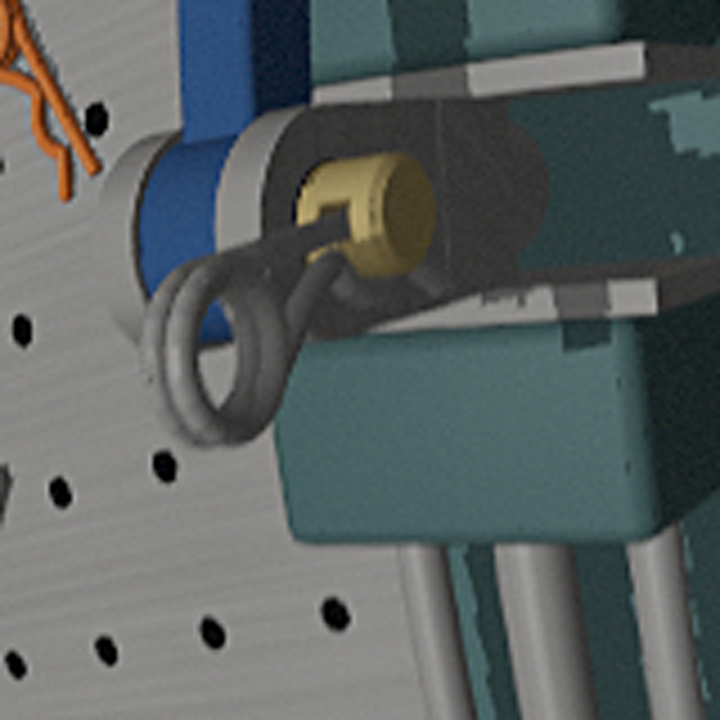

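```bash
python3 -m pendant '[[0.4,0,0,0,0,0,0],[0.4,0,0,0,0,0,0],[0.4,0,0,0,0,0,0]]'; python3 - <<'E'
from h import *
w=get_image('wrist');st()
h=np.array([.5562,.0851,.13]);a=-.124;ex=np.array([np.cos(a),np.sin(a),0]);ey=np.array([-np.sin(a),np.cos(a),0])
im=w["frame"][:,:,::-1].copy();im=cv2.resize(im[80:240,0:160],None,fx=4.5,fy=4.5,interpolation=cv2.INTER_CUBIC)
def dr(P,c):
    q=(proj(w,np.array(P),1)+.5-[0,80])*4.5
    cv2.polylines(im,[q.round().astype(int)],False,c,1)
th=np.linspace(0,2*np.pi,60)
c=lambda o,r:[h+o[0]*ex+o[1]*ey+[0,0,o[2]]+r*(np.cos(t)*ex+np.sin(t)*np.array([0,0,1])) for t in th]
dr(c((0,.008,0),.009),(255,0,255)); dr(c((.01,.0045,.04),.01225),(0,255,0)); dr(c((.01,-.0045,.04),.01225),(0,255,0))
dr([h-.01*0*ex+[0,0,z] for z in (.009,.05)],(0,0,255))
cv2.imwrite("pics/w31.png",im)
E
```

```text
time: 26.17
tcp_pos: [0.6473, 0.2074, 0.186]
tcp_rot: [0.195, 3.131, 0.003]
force: [-1.0, -0.4, -0.3]
finger_gap: 0.304
t 26.22 tcp [0.647  0.2074 0.1851] z [ 0.004  0.001 -1.   ] y [0.124 0.992 0.001] F [ 0.1 -0.3  0.5] gap 0.295 q [ 0.23  0.39  1.11  0.    1.64 -1.22]
```

View pics/w31.png

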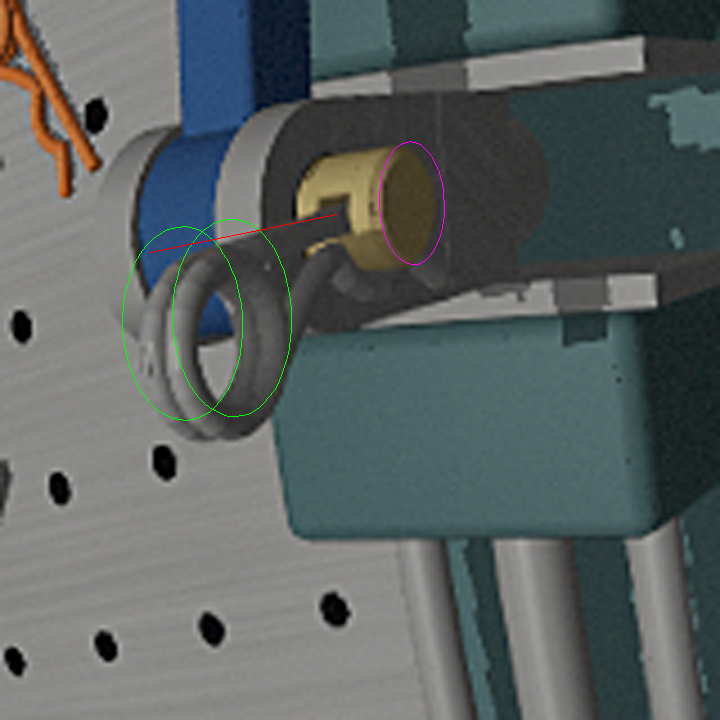

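```bash
cat > ov.py <<'E'
from h import *
import sys
w=get_image('wrist');s=get_image('scene')
a=-.124;ex=np.array([np.cos(a),np.sin(a),0]);ey=np.array([-np.sin(a),np.cos(a),0]);ez=np.array([0,0,1.])
th=np.linspace(0,2*np.pi,80)
def draw(d,f,box,k,leans,name,h):
    x0,y0,x1,y1=box
    im=cv2.resize(d["frame"][y0:y1,x0:x1,::-1],None,fx=k,fy=k,interpolation=cv2.INTER_CUBIC)
    def dr(P,c):
        q=(proj(d,np.array(P),f)+.5-[x0,y0])*k
        cv2.polylines(im,[q.round().astype(int)],False,c,1)
    dr([h+.008*ey+.009*(np.cos(t)*ex+np.sin(t)*ez) for t in th],(255,0,255))
    dr([h-.048*ey+.013*(np.cos(t)*ex+np.sin(t)*ez) for t in th],(255,0,255))
    for L,c in leans:
        cx=np.cos(L)*ex-np.sin(L)*ez; cz=np.cos(L)*ez+np.sin(L)*ex
        for o in (-.0045,.0045): dr([h+.01*cx+.04*cz+o*ey+.01225*(np.cos(t)*cx+np.sin(t)*cz) for t in th],c)
        dr([h+.009*cz,h+.04*cz],c)
    cv2.imwrite("pics/"+name,im)
n=sys.argv[1]
draw(w,1,(0,80,160,240),4.5,[(.06,(0,255,0))],f"w{n}.png",np.array([.5566,.0848,.13]))
draw(s,0,(270,150,370,230),8,[(0,(0,255,0)),(.06,(0,255,255))],f"s{n}.png",np.array([.5562,.0851,.13]))
E
python3 ov.py 32
```

```text
(no output)
```

View pics/w32.png

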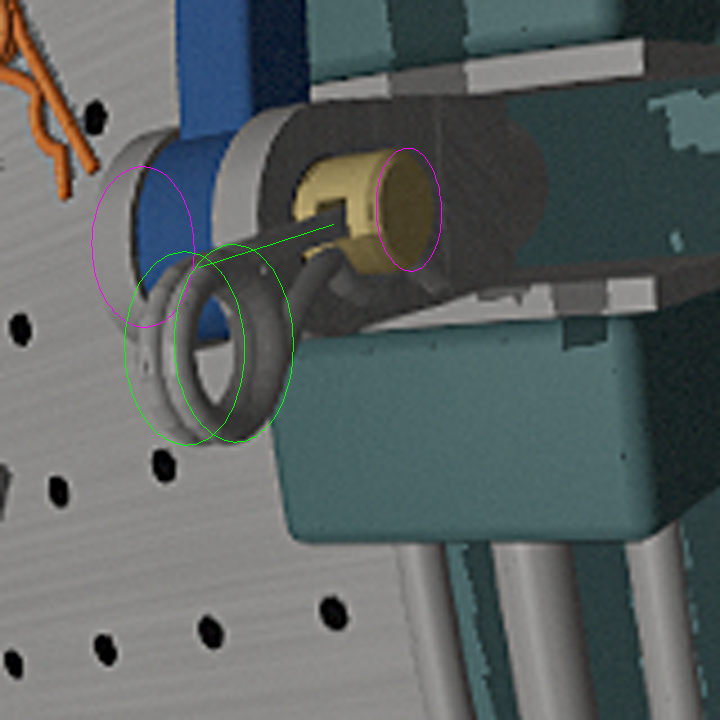

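View pics/s32.png

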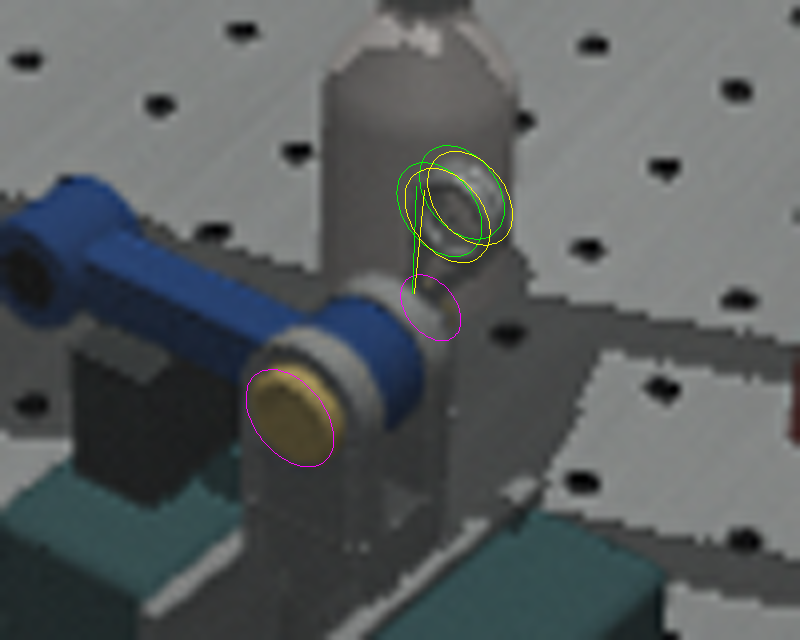

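```bash
python3 -m pendant '[[0.4,0,-0.03,0.014,0,0,0],[0.4,0,-0.07,0.014,0,0,0],[0.4,-0.0065,-0.11,0.014,0,0,0],[0.4,-0.0065,-0.1325,0.014,0,0,0],[0.4,-0.0065,-0.1325,0.014,0,0,0],[0.4,-0.0065,-0.1325,0.014,0,0,0],[0.4,-0.0065,-0.1325,0.014,0,0,0],[0.4,-0.0065,-0.1325,0.014,0,0,0]]'; sed -i 's/(0,80,160,240),4.5,\[(.06,(0,255,0))\]/eval(sys.argv[2]),float(sys.argv[3]),[(0,(0,255,0)),(.06,(0,255,255))]/' ov.py; python3 ov.py 33 "(200,50,380,200)" 4; python3 -c "
from h import *
st();w=get_image('wrist');crop(w,(200,50,380,200),4,'w33b.png')"
```

```text
time: 26.98
tcp_pos: [0.6395, 0.0762, 0.1967]
tcp_rot: [-0.192, -3.136, -0.001]
force: [0.5, -0.2, 0.7]
finger_gap: 0.298
t 27.08 tcp [0.6395 0.0763 0.1967] z [-0.  0. -1.] y [0.122 0.993 0.   ] F [-0.3  0.8  1. ] gap 0.299 q [ 0.03  0.31  1.2   0.    1.64 -1.42]
```

View pics/w33.png

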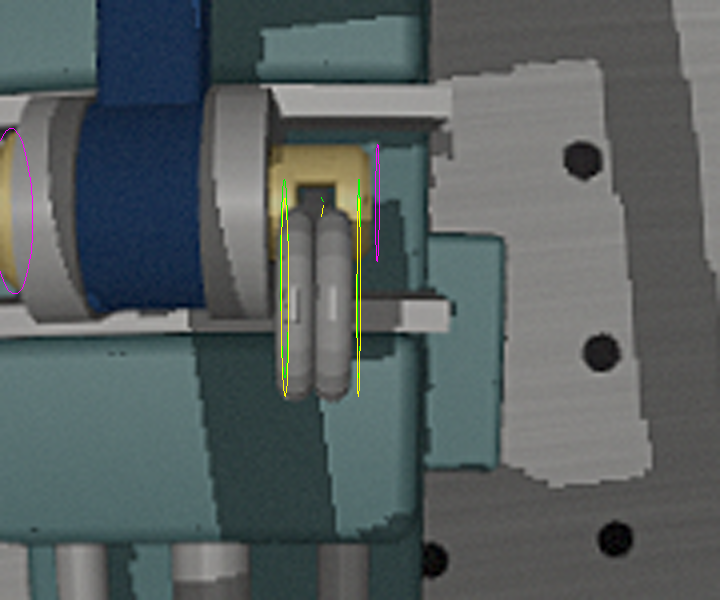

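View pics/w33b.png

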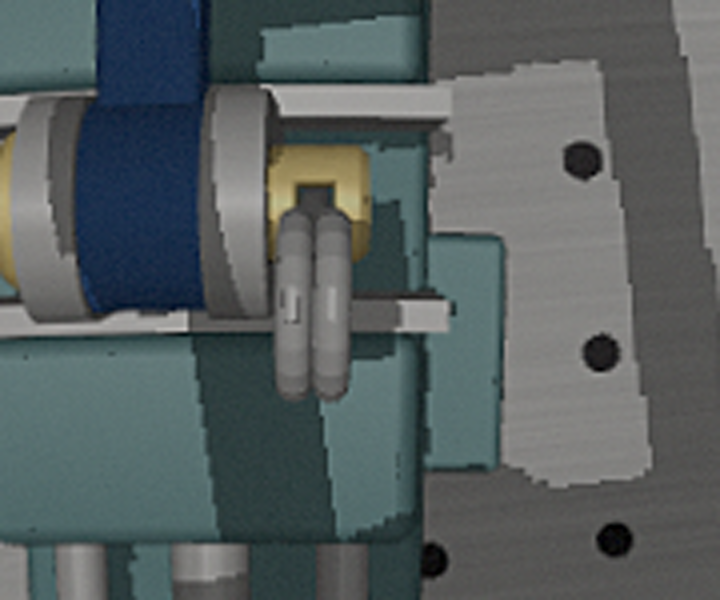

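```bash
python3 - <<'E'
from h import *
w=get_image('wrist')
a=-.124;ex=np.array([np.cos(a),np.sin(a),0]);ey=np.array([-np.sin(a),np.cos(a),0])
C=lambda x,y:(200+x/4-.5,50+y/4-.5)
o=-w["R"].T@w["t"]
def ang(u):
    _,v=ray(w,C(*u),1); return np.arctan2(v@ex,-v[2])
def cen(u1,u2,z):
    m=(ang(u1)+ang(u2))/2; return (o@ex+np.tan(m)*(o[2]-z))*1000, (ang(u2)-ang(u1))/2
def rad(hw,z,x): return np.sin(hw)*np.hypot(o[2]-z,x)
h=np.array([.5562,.0851,.13])
print("h",h@ex*1000,"cam x",o@ex*1000,o[2])
p,hw=cen((340,146),(340,263),.13); print("pin x",p,"r",np.sin(hw)*np.hypot(o[2]-.13,p/1000-o@ex)*1000)
for z in (.168,.17,.172):
    p2,hw=cen((313,208),(313,400),z); print("coil x",p2-p,"r",np.sin(hw)*np.hypot(o[2]-z,p2/1000-o@ex)*1000)
    p2,hw=cen((295,210),(295,398),z); print("coil x",p2-p)
for u in [(315,184)]:
    q=onz(w,C(*u),.1385,1); print("hole far edge rel pin x",q@ex*1000-p)
E
```

```text
h 541.4040321591912 cam x 545.0993500716243 0.3303838941779515
pin x 542.1685318757518 r 9.009895119249322
coil x 12.989590650635932 r 11.997547589084569
coil x 12.98269669505396
coil x 12.86570185605217 r 11.849779885276002
coil x 12.858892809821782
coil x 12.741813061468292 r 11.702012181467435
coil x 12.735088924589604
hole far edge rel pin x -2.902773476691209
```

```bash
python3 -m pendant '[[1,0,-0.003,-0.01,0,0,0],[1,0,-0.003,-0.0207,0,0,0],[1,0,-0.003,-0.0207,0,0,0],[1,-0.01,-0.002,-0.0207,0,0,0],[1,-0.02,-0.0005,-0.0207,0,0,0],[1,-0.03,0.0008,-0.0207,0,0,0],[1,-0.038,0.0017,-0.0207,0,0,0],[1,-0.038,0.0017,-0.0207,0,0,0],[1,-0.038,0.0017,-0.0207,0,0,0],[1,-0.038,0.0017,-0.0207,0,0,0]]' 40;python3 -c "
from h import *
st();w=get_image('wrist');crop(w,(200,130,360,280),4,'w34.png')"
```

```text
time: 28.02
tcp_pos: [0.6018, 0.0765, 0.1761]
tcp_rot: [0.194, 3.135, 0.0]
force: [-0.7, 0.1, 0.5]
finger_gap: -0.001
t 28.02 tcp [0.6018 0.0765 0.1761] z [ 0.  0. -1.] y [0.124 0.992 0.   ] F [-0.7  0.1  0.5] gap -0.001 q [ 0.03  0.23  1.33  0.    1.58 -1.41]
```

View pics/w34.png

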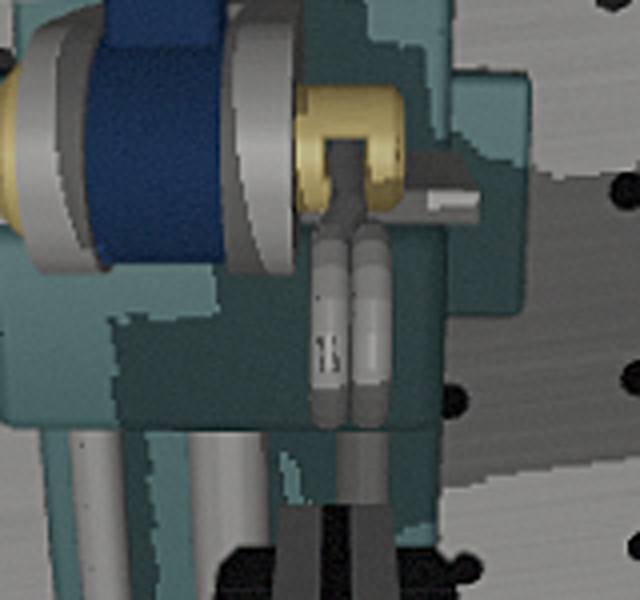

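```bash
python3 -m pendant '[[1,-0.003,0.0004,0,0,0,0],[1,-0.006,0.0007,0,0,0,0],[1,-0.008,0.001,0,0,0,0],[1,-0.008,0.001,0,0,0,0]]'; python3 -m pendant '[[1,-0.001,0.0001,0,0,0,0],[1,-0.001,0.0001,0,0,0,0]]';python3 -m pendant '[[1,-0.001,0.0001,0,0,0,0],[1,-0.001,0.0001,0,0,0,0]]'
```

```text
time: 28.4
tcp_pos: [0.5932, 0.0776, 0.1762]
tcp_rot: [-0.194, -3.135, -0.0]
force: [-0.0, -0.2, -0.2]
finger_gap: 0.003
time: 28.57
tcp_pos: [0.5924, 0.0777, 0.1762]
tcp_rot: [0.194, 3.136, 0.0]
force: [-0.3, 0.2, 0.1]
finger_gap: -0.002
time: 28.73
tcp_pos: [0.5915, 0.0778, 0.1762]
tcp_rot: [0.194, 3.135, 0.0]
force: [0.5, -0.2, -0.7]
finger_gap: -0.003
```

```bash
python3 -m pendant '[[1,-0.001,0.0001,0,0,0,0],[1,-0.001,0.0001,0,0,0,0]]'; python3 -m pendant '[[1,-0.001,0.0001,0,0,0,0],[1,-0.001,0.0001,0,0,0,0]]';python3 -c "
from h import *
st();w=get_image('wrist');crop(w,(200,130,360,280),4,'w35.png')"
```

```text
time: 28.9
tcp_pos: [0.5904, 0.0778, 0.1762]
tcp_rot: [-0.194, -3.136, -0.0]
force: [0.3, -0.3, -0.2]
finger_gap: -0.001
time: 29.07
tcp_pos: [0.5894, 0.078, 0.1761]
tcp_rot: [-0.194, -3.136, -0.0]
force: [-0.5, -1.2, 0.5]
finger_gap: -0.001
t 29.07 tcp [0.5894 0.078  0.1761] z [-0.  0. -1.] y [0.123 0.992 0.   ] F [-0.5 -1.2  0.5] gap -0.001 q [ 0.04  0.21  1.36  0.    1.57 -1.41]
```

View pics/w35.png

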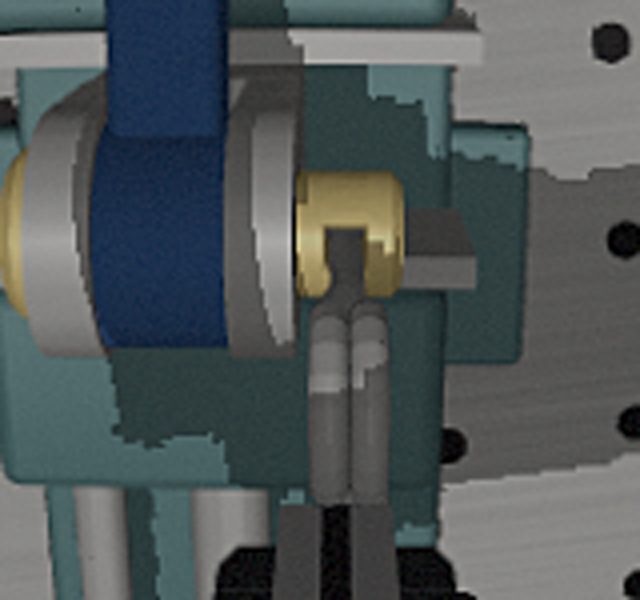

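```bash
cat > m.py <<'E'
from h import *
import sys
w=get_image('wrist')
a=-.124;ex=np.array([np.cos(a),np.sin(a),0])
def run(C,pin,coil,extra=None):
    o=-w["R"].T@w["t"]
    def ang(u):
        _,v=ray(w,C(*u),1); return np.arctan2(v@ex,-v[2])
    P=(ang(pin[0])+ang(pin[1]))/2; px=o@ex+np.tan(P)*(o[2]-.13)
    print("pin x",px*1000,"cam rel",(o@ex-px)*1000,o[2], "pin r",np.sin((ang(pin[1])-ang(pin[0]))/2)*np.hypot(o[2]-.13,px-o@ex)*1000)
    # -x edge of coil only, radius known
    for z in (.166,.170):
        from scipy.optimize import brentq
        for e,sg in zip(coil,(1,-1)):
            if e is None: continue
            A=ang(e)
            f=lambda x:(np.arctan2(x-o@ex,o[2]-z)-A)*np.hypot(x-o@ex,o[2]-z)-sg*.01225
            print(z,"edge",sg,"coil rel",(brentq(f,.4,.7)-px)*1000)
E
python3 - <<'E'
from m import *
run(lambda x,y:(200+x/4-.5,130+y/4-.5),((390,172),(390,297)),((332,302),None))
st()
E
```

```text
pin x 541.9981502475326 cam rel -46.81037409910288 0.30982957635335096 pin r 8.93013593433139
0.166 edge 1 coil rel 11.55111010827936
0.17 edge 1 coil rel 10.284257440311585
t 29.17 tcp [0.5895 0.078  0.1761] z [-0.  0. -1.] y [0.123 0.992 0.   ] F [ 0.1 -0.8 -0.4] gap 0.003 q [ 0.04  0.21  1.36  0.    1.57 -1.41]
```

```bash
python3 - <<'E'
from h import *
from scipy.optimize import least_squares
a=-.124;ex=np.array([np.cos(a),np.sin(a),0])
views={ "33b":((.6395,.0763,.1967),(200,50),((340,146),(340,263)),((313,208),(313,400))),
 "34":((.6018,.0765,.1761),(200,130),((385,86),(385,212)),((352,222),(352,427))),
 "35":((.5895,.0780,.1761),(200,130),((390,172),(390,297)),((350,301),(350,505)))}
tool=np.array([[-np.cos(a),-np.sin(a)],[0,0]])
R=np.c_[-ex,[-np.sin(a),np.cos(a),0],[0,0,-1]]
obs={}
for n,(p,off,pin,coil) in views.items():
    p=np.array(p); o=p+R@CT
    def ang(u):
        _,v=ray(D,(off[0]+u[0]/4-.5,off[1]+u[1]/4-.5),1); v=R@v; return np.arctan2(v@ex,-v[2])
    P=[ang(u) for u in pin]; Cc=[ang(u) for u in coil]
    px=o@ex+np.tan(np.mean(P))*(o[2]-.13); obs[n]=(o@ex-px,o[2],Cc)
    print(n,"cam rel pin",(o@ex-px)*1000,"pin x",px*1000,"halfangles",np.diff(P)/2)
def res(q,ns):
    r=[]
    for n in ns:
        cx,cz,Cc=obs[n]; d=np.hypot(q[0]-cx,cz-q[1]); c=np.arctan2(q[0]-cx,cz-q[1]); h=np.arcsin(.01225/d)
        r+=[ (c-h-Cc[0])*.15*1000,(c+h-Cc[1])*.15*1000]
    return r
for ns in (["33b"],["34"],["35"],["33b","34"],["33b","34","35"]):
    s=least_squares(res,[.01,.17],args=(ns,)); print(ns,(s.x*1000).round(2),np.round(s.fun,2))
E
```

```text
33b cam rel pin 2.8148174067352816 pin x 542.2380302783945 halfangles [0.04497247]
34 cam rel pin -34.40124173137327 pin x 542.0188193335074 halfangles [0.04845415]
35 cam rel pin -46.81870518064096 pin x 542.0452003685855 halfangles [0.04807443]
['33b'] [ 13.17 164.4 ] [0. 0.]
['34'] [ 15.17 162.09] [0. 0.]
['35'] [ 11.85 164.64] [0. 0.]
['33b', '34'] [ 13.22 167.31] [ 0.01  0.41 -0.63  0.25]
['33b', '34', '35'] [ 13.55 163.13] [ 0.35  0.18 -1.29 -1.06  1.11  0.81]
```

```bash
python3 -m pendant '[[1,0.005,-0.0006,0,0,0,0],[1,0.02,-0.0025,0,0,0,0],[1,0.035,-0.004,0.01,0,0,0],[1,0.05,-0.006,0.02,0,0,0],[1,0.05,-0.006,0.02,0,0,0],[1,0.05,-0.006,0.02,0,0,0],[1,0.05,-0.006,0.02,0,0,0]]'; python3 -c "
from h import *
st();w=get_image('wrist');crop(w,(200,50,380,200),4,'w36.png');np.savez('w36.npz',R=w['R'],t=w['t'])"
```

```text
time: 29.75
tcp_pos: [0.6389, 0.072, 0.1954]
tcp_rot: [-0.194, -3.134, -0.0]
force: [-0.6, -0.3, -0.6]
finger_gap: -0.002
t 29.75 tcp [0.6389 0.072  0.1954] z [-0.002  0.    -1.   ] y [ 0.123  0.992 -0.   ] F [-0.6 -0.3 -0.6] gap -0.002 q [ 0.02  0.31  1.2   0.    1.64 -1.42]
```

View pics/w36.png

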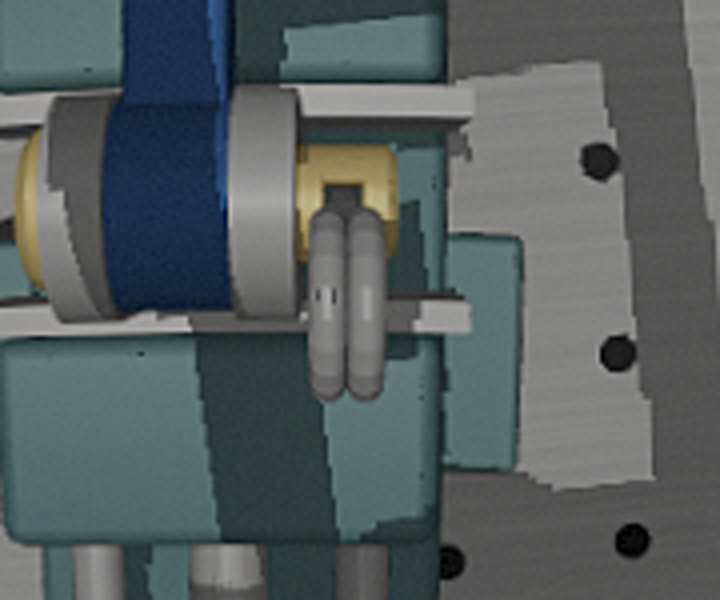

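```bash
python3 -m pendant '[[1,0,0,0.03,0,0,0],[1,0,0.02,0.06,0,0,0],[1,0,0.05,0.06,0,0,0],[1,-0.02,0.0766,0.06,-0.1,0.012,0],[1,-0.05,0.0766,0.055,-0.22,0.027,0],[1,-0.075,0.0766,0.048,-0.34,0.042,0],[1,-0.075,0.0766,0.048,-0.46,0.057,0],[1,-0.075,0.0766,0.048,-0.58,0.072,0],[1,-0.075,0.0766,0.048,-0.595,0.074,0],[1,-0.075,0.0766,0.048,-0.595,0.074,0]]'; python3 -m pendant '[[1,0,0,0,0,0,0],[1,0,0,0,0,0,0]]'; python3 -c "
from h import *
st();w=get_image('wrist');cv2.imwrite('pics/w37.png',w['frame'][:,:,::-1])"
```

```text
time: 30.63
tcp_pos: [0.5635, 0.15, 0.2415]
tcp_rot: [-0.177, -2.958, 0.915]
force: [0.3, 0.4, -0.7]
finger_gap: 0.002
time: 30.8
tcp_pos: [0.5649, 0.1475, 0.2453]
tcp_rot: [-0.187, -2.964, 0.912]
force: [-0.3, 0.4, 0.2]
finger_gap: 0.002
t 30.8 tcp [0.5649 0.1475 0.2453] z [-0.069 -0.558 -0.827] y [ 0.105  0.82  -0.562] F [-0.3  0.4  0.2] gap 0.002 q [ 0.42  0.37  1.13 -0.54  1.93 -1.14]
```

View pics/w37.png

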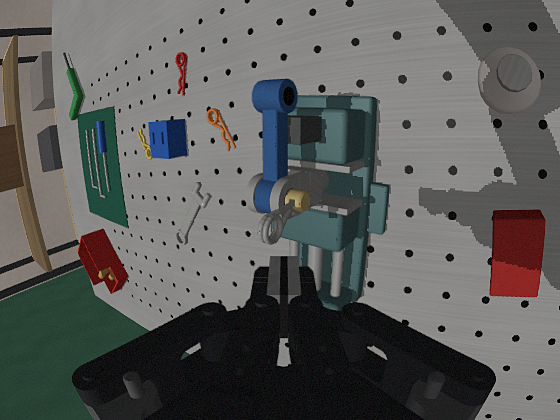

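```bash
python3 ov.py 38 "(235,160,335,255)" 7.5;  python3 -c "
from h import *
w=get_image('wrist');crop(w,(235,160,335,255),7.5,'w38b.png');np.savez('w38.npz',R=w['R'],t=w['t'],K=w['K'],frame=w['frame'])"
```

```text
(no output)
```

View pics/w38.png

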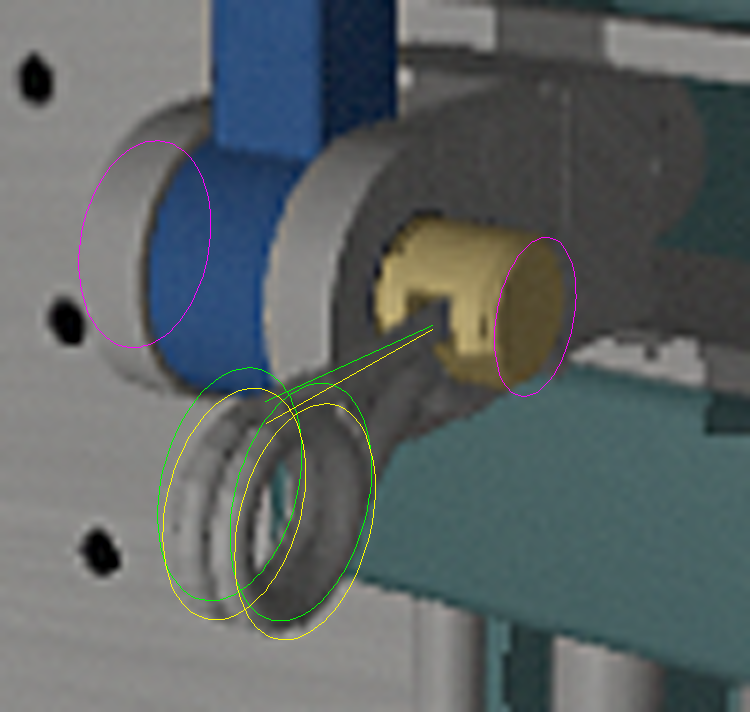

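View pics/w38b.png

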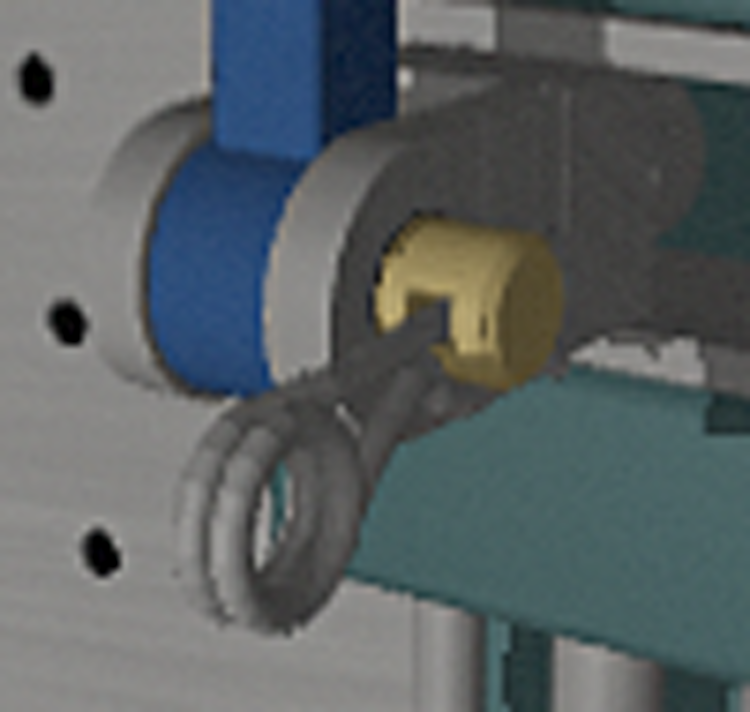

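```bash
python3 -c "
import numpy as np,cv2
w=np.load('w38.npz');f=w['frame'][200:248,255:315,::-1]
f=cv2.convertScaleAbs(f,alpha=1.6,beta=10)
cv2.imwrite('pics/w39.png',cv2.resize(f,None,fx=13,fy=12.5,interpolation=cv2.INTER_CUBIC))"
```

```text
(no output)
```

View pics/w39.png

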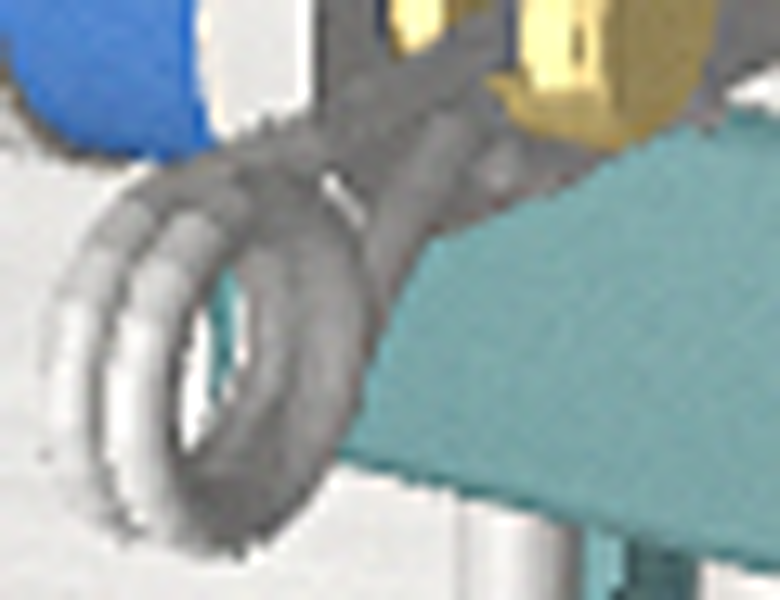

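```bash
cat > fit.py <<'E'
from h import *
from scipy.optimize import least_squares
a=-.124;ex=np.array([np.cos(a),np.sin(a),0]);ey=np.array([-np.sin(a),np.cos(a),0]);ez=np.array([0,0,1.])
H0=np.array([.5562,.0851,.13])
th,ph=np.meshgrid(np.linspace(0,2*np.pi,90),np.linspace(0,2*np.pi,16));th=th.ravel();ph=ph.ravel()
def hulld(d,P,pts):
    q=proj(d,P,1).astype(np.float32); hu=cv2.convexHull(q.reshape(-1,1,2))
    return [cv2.pointPolygonTest(hu,(float(u),float(v)),True) for u,v in pts]
def model(d,q,obs):
    # q: pin dx,dy,dz ; coil x,z rel ; cot y ; leg lean, leg x at hole
    h=H0+q[0]*ex+q[1]*ey+q[2]*ez; r=[]
    t=np.linspace(0,2*np.pi,90)
    cyl=np.concatenate([h+y*ey+np.outer(np.cos(t),ex)*R+np.outer(np.sin(t),ez)*R for y,R in ((.0,.009),(.007,.009),(.008,.008))])
    r+=hulld(d,cyl,obs["pin"])
    c=h+q[3]*ex+q[4]*ez+q[5]*ey
    for s,k in ((.00225,"ringP"),(-.00225,"ringN")):
        T=c+s*ey+np.outer((.010+.00225*np.cos(ph))*np.cos(th),ex)+np.outer((.010+.00225*np.cos(ph))*np.sin(th),ez)+np.outer(.00225*np.sin(ph),ey)
        r+=hulld(d,T,obs[k])
    return np.array(r)
E
python3 - <<'E'
from fit import *
z=np.load('w38.npz');d={k:z[k] for k in ("R","t","K")}
A=lambda u,v:(235+u/7.5-.5,160+v/7.5-.5); B=lambda u,v:(255+u/13-.5,200+v/12.5-.5)
obs={"pin":[A(563,300),A(545,232),A(505,392),A(555,260),A(540,375),A(440,214)],
"ringP":[B(105,370),B(240,553),B(378,300),B(355,410),B(150,520),B(330,480)],
"ringN":[B(45,370),B(90,520),B(65,270)]}
f=lambda q:np.r_[model(d,np.r_[q,0],obs),]
for fixz in (None,.04):
    def g(q):
        q=np.r_[q[:3],q[3],q[4] if fixz is None else fixz,q[5]]
        return np.r_[model(d,q,obs),(q[:3])/.002*.3]
    s=least_squares(g,[0,0,0,.01,.04,0],x_scale=.001,diff_step=1e-3)
    print((s.x*1000).round(2),"res",s.fun.round(2))
q=s.x
# leg edge check
h=H0+q[0]*ex+q[1]*ey+q[2]*ez
for L in (0,.05,.1):
    ax=proj(d,[h+(np.cos(L)*ez+np.sin(L)*ex)*k for k in (.009,.035)],1)
    print(L,((ax[1]-ax[0])[1]/(ax[1]-ax[0])[0]).round(3),ax.round(1))
for u,v in [((330,112),(480,22)),((200,155),(395,75))]:
    p,r=np.array(B(*u)),np.array(B(*v)); print("obs slope",((r-p)[1]/(r-p)[0]).round(3),p,r)
E
```

```text
[-2.83  2.21  6.87 16.05 31.02 -3.22] res [-0.42 -0.24 -0.65  0.26 -1.22 -1.93 -0.07 -0.22 -0.06  0.43  0.57 -0.18
  0.16 -0.39 -0.14 -0.42  0.33  1.03]
[-1.56  0.09  3.18 11.75 43.32  2.95] res [-0.44 -0.33 -0.83  0.21 -1.3  -2.21  0.12 -0.18  0.42  0.73  0.56  0.02
  0.48 -0.36  0.33 -0.23  0.01  0.48]
0 -0.446 [[290.4 201.5]
 [271.6 209.9]]
0.05 -0.536 [[290.4 202.1]
 [271.7 212.1]]
0.1 -0.626 [[290.4 202.6]
 [271.8 214.2]]
obs slope -0.624 [279.88461538 208.46      ] [291.42307692 201.26      ]
obs slope -0.427 [269.88461538 211.9       ] [284.88461538 205.5       ]
```

```bash
python3 -m pendant '[[1,0.01,0.03,0,0,0,0],[1,0.03,0.05,0,0,0,0],[1,0.06,0.05,-0.02,0,0,0],[1,0.093,0.05,-0.05,0,0,0],[1,0.093,0.05,-0.084,0,0,0],[1,0.093,0.05,-0.084,0,0,0],[1,0.093,0.05,-0.084,0,0,0],[1,0.093,0.05,-0.084,0,0,0],[1,0.093,0.05,-0.084,0,0,0]]';  python3 -c "
from h import *
st();w=get_image('wrist');cv2.imwrite('pics/w40.png',w['frame'][:,:,::-1]);np.savez('w40.npz',R=w['R'],t=w['t'],K=w['K'],frame=w['frame']);print(-w['R'].T@w['t'])"
```

```text
time: 31.75
tcp_pos: [0.6581, 0.1989, 0.1647]
tcp_rot: [-0.187, -2.968, 0.913]
force: [-0.0, -0.1, 1.4]
finger_gap: 0.001
t 31.75 tcp [0.6581 0.1989 0.1647] z [-0.065 -0.558 -0.827] y [ 0.105  0.82  -0.562] F [-0.  -0.1  1.4] gap 0.001 q [ 0.43  0.65  0.89 -0.53  1.9  -1.11]
[0.58737254 0.28413172 0.27463484]
```

View pics/w40.png

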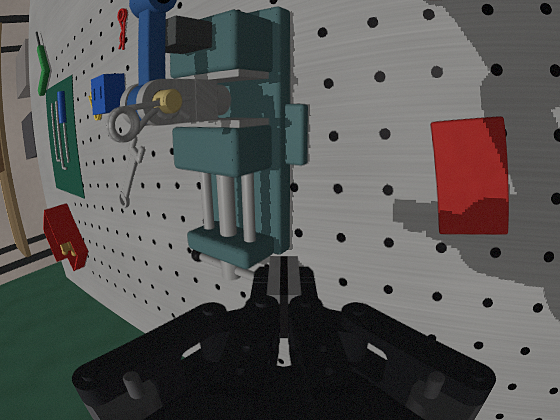

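```bash
cat > rect.py <<'E'
from fit import *
def rect(d,frame,h,name,f=2200,W=780,Hh=590,leans=(0,)):
    o=-d["R"].T@d["t"]; tgt=h+.008*ex+.02*ez
    fw=tgt-o; fw-=ex*(fw@ex); fw/=np.linalg.norm(fw); rt=-ex; dn=np.cross(fw,rt)
    cy=Hh/2; cx=W/2+ (tgt-o)@ex/np.linalg.norm(tgt-o)*f
    u,v=np.meshgrid(np.arange(W),np.arange(Hh))
    V=((u-cx)/f)[...,None]*rt+((v-cy)/f)[...,None]*dn+fw
    px=proj(d,o+V.reshape(-1,3),1).reshape(Hh,W,2).astype(np.float32)
    im=cv2.remap(frame[:,:,::-1].copy(),px[...,0],px[...,1],cv2.INTER_CUBIC)
    im=cv2.convertScaleAbs(im,alpha=1.3)
    def pj(P):
        P=np.atleast_2d(P)-o; z=P@fw; return np.c_[cx+f*(P@rt)/z,cy+f*(P@dn)/z]
    t=np.linspace(0,2*np.pi,100)
    if name:
        raw=im.copy(); cv2.imwrite("pics/"+name+"_raw.png",raw)
        dr=lambda P,c:cv2.polylines(im,[pj(P).round().astype(int)],False,c,1)
        for y,R in ((.008,.008),(.007,.009)): dr([h+y*ey+R*(np.cos(k)*ex+np.sin(k)*ez) for k in t],(255,0,255))
        for L,c in zip(leans,((0,255,0),(0,255,255))):
            X=np.cos(L)*ex-np.sin(L)*ez; Z=np.cos(L)*ez+np.sin(L)*ex
            for y in (.00225,): 
                for R in (.01225,.00775): dr([h+.01*X+.04*Z+y*ey+R*(np.cos(k)*X+np.sin(k)*Z) for k in t],c)
            for s in (-.00225,.00225): dr([h+s*X+.009*Z,h+s*X+.04*Z],c)
        cv2.imwrite("pics/"+name+".png",im)
    return im,pj
E
python3 - <<'E'
from rect import *
z=np.load('w40.npz');d={k:z[k] for k in ("R","t","K")}
rect(d,z["frame"],H0+.0007*ex,"r40",leans=(0,.08))
E
```

```text
(no output)
```

View pics/r40.png

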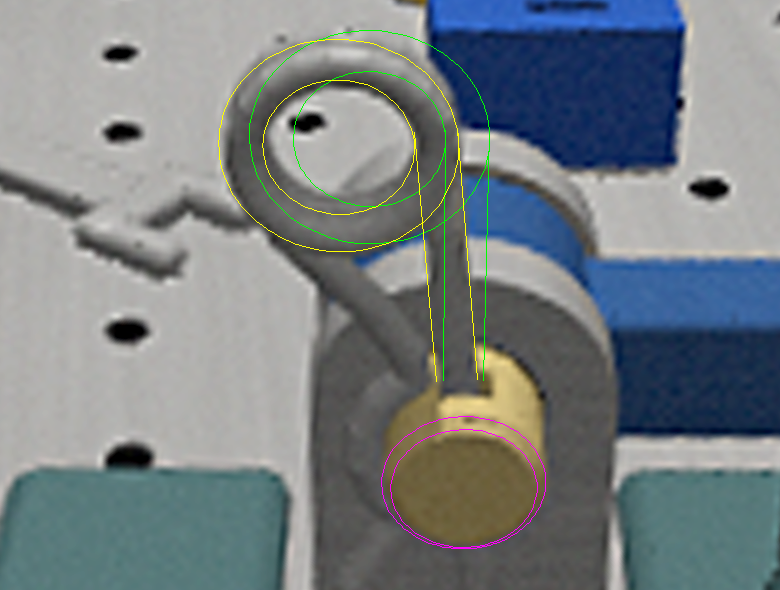

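View pics/r40_raw.png

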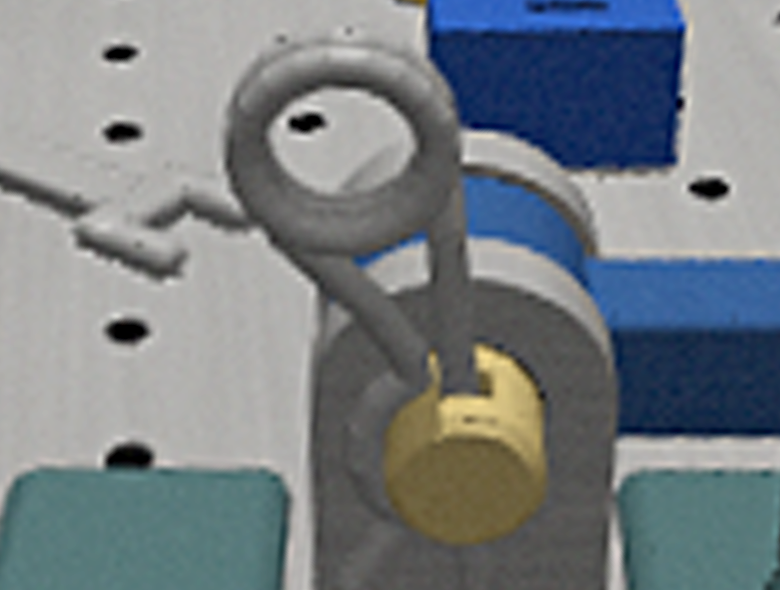

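```bash
python3 -m pendant '[[1,0,-0.01,0.03,0.12,-0.015,0],[1,0,-0.03,0.05,0.24,-0.03,0],[1,0,-0.06,0.05,0.36,-0.045,0],[1,0,-0.09,0.05,0.48,-0.06,0],[1,0,-0.12,0.04,0.595,-0.074,0],[1,-0.02,-0.12,0.03,0.595,-0.074,0],[1,-0.035,-0.12,0.02,0.595,-0.074,0],[1,-0.045,-0.12,0.02,0.595,-0.074,0],[1,-0.045,-0.12,0.02,0.595,-0.074,0],[1,-0.045,-0.12,0.02,0.595,-0.074,0]]';  python3 -c "
from h import *
s=st();p=s['tcp_pos'];print('rel',(p[0]*.9923-p[1]*.1237-.5421)*1000,'ey',p[0]*.1237+p[1]*.9923)"
```

```text
time: 32.63
tcp_pos: [0.6129, 0.0786, 0.1833]
tcp_rot: [0.193, 3.13, 0.0]
force: [0.7, -0.0, 0.3]
finger_gap: 0.001
t 32.63 tcp [0.6129 0.0786 0.1833] z [ 0.005 -0.    -1.   ] y [0.123 0.992 0.001] F [ 0.7 -0.   0.3] gap 0.001 q [ 0.04  0.25  1.29 -0.    1.59 -1.41]
rel 56.40187134548458 ey 0.15380863917285972
```

```bash
python3 -m pendant '[[1,0,-0.0015,-0.005,0,0,0],[1,0,-0.0015,-0.0085,0,0,0],[1,-0.006,-0.0008,-0.0085,0,0,0],[1,-0.012,0,-0.0085,0,0,0],[1,-0.018,0.0007,-0.0085,0,0,0],[1,-0.018,0.0007,-0.0085,0,0,0],[1,-0.018,0.0007,-0.0085,0,0,0]]';  python3 -c "
from h import *
s=st();p=s['tcp_pos'];print('rel',(p[0]*.9923-p[1]*.1237-.5421)*1000,'ey',p[0]*.1237+p[1]*.9923)"
python3 -m pendant '[[1,-0.001,0.0001,0,0,0,0],[1,-0.002,0.0002,0,0,0,0],[1,-0.003,0.0004,0,0,0,0],[1,-0.004,0.0005,0,0,0,0],[1,-0.005,0.0006,0,0,0,0],[1,-0.005,0.0006,0,0,0,0]]';  python3 -c "
from h import *
s=st();p=s['tcp_pos'];print('rel',(p[0]*.9923-p[1]*.1237-.5421)*1000,'ey',p[0]*.1237+p[1]*.9923)"
```

```text
time: 33.22
tcp_pos: [0.5943, 0.0795, 0.1719]
tcp_rot: [0.194, 3.135, 0.0]
force: [-0.2, 0.7, -0.1]
finger_gap: -0.0
t 33.22 tcp [0.5943 0.0795 0.1719] z [ 0.001  0.    -1.   ] y [0.123 0.992 0.   ] F [-0.2  0.7 -0.1] gap -0.0 q [ 0.04  0.22  1.36  0.    1.57 -1.41]
rel 37.75870327508435 ey 0.15239970925013663
time: 33.72
tcp_pos: [0.5895, 0.0798, 0.1717]
tcp_rot: [0.194, 3.135, 0.0]
force: [0.6, -0.5, 0.1]
finger_gap: -0.002
t 33.72 tcp [0.5895 0.0798 0.1717] z [ 0.  0. -1.] y [0.124 0.992 0.   ] F [ 0.6 -0.5  0.1] gap -0.002 q [ 0.04  0.21  1.37  0.    1.57 -1.41]
rel 32.93717875503332 ey 0.15214141103572976
```

```bash
python3 -m pendant '[[1,-0.0005,0.0001,0,0,0,0],[1,-0.001,0.0001,0,0,0,0],[1,-0.001,0.0001,0,0,0,0]]'; python3 -m pendant '[[1,-0.0005,0.0001,0,0,0,0],[1,-0.001,0.0001,0,0,0,0],[1,-0.001,0.0001,0,0,0,0]]';  python3 -c "
from h import *
s=st();p=s['tcp_pos'];print('rel',(p[0]*.9923-p[1]*.1237-.5421)*1000)
w=get_image('wrist');crop(w,(230,150,350,270),5,'w41.png')"
```

```text
time: 33.97
tcp_pos: [0.5886, 0.0799, 0.1718]
tcp_rot: [0.194, 3.135, 0.0]
force: [-0.3, 0.3, -0.1]
finger_gap: 0.002
time: 34.22
tcp_pos: [0.5876, 0.08, 0.1718]
tcp_rot: [0.194, 3.135, 0.0]
force: [1.8, 0.6, 0.5]
finger_gap: 0.0
t 34.22 tcp [0.5876 0.08   0.1718] z [ 0.  0. -1.] y [0.123 0.992 0.   ] F [1.8 0.6 0.5] gap 0.0 q [ 0.04  0.2   1.37  0.    1.56 -1.41]
rel 31.051375179812823
```

View pics/w41.png

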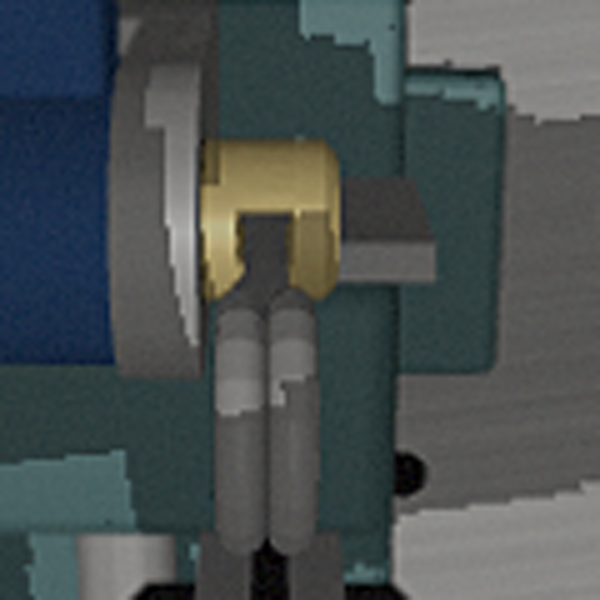

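```bash
python3 -m pendant '[[1,-0.0005,0.0001,0,0,0,0],[1,-0.001,0.0001,0,0,0,0],[1,-0.001,0.0001,0,0,0,0]]'; python3 -m pendant '[[1,-0.0005,0.0001,0,0,0,0],[1,-0.001,0.0001,0,0,0,0],[1,-0.001,0.0001,0,0,0,0]]';  python3 -c "
from h import *
s=st();p=s['tcp_pos'];print('rel',(p[0]*.9923-p[1]*.1237-.5421)*1000)
w=get_image('wrist');crop(w,(230,150,350,270),5,'w42.png')"
```

```text
time: 34.52
tcp_pos: [0.5865, 0.0801, 0.1718]
tcp_rot: [0.194, 3.135, 0.0]
force: [1.2, -0.7, 1.0]
finger_gap: 0.003
time: 34.77
tcp_pos: [0.5856, 0.0802, 0.1718]
tcp_rot: [0.194, 3.135, 0.0]
force: [0.2, -0.1, 1.2]
finger_gap: -0.001
t 34.77 tcp [0.5856 0.0802 0.1718] z [ 0.  0. -1.] y [0.124 0.992 0.   ] F [ 0.2 -0.1  1.2] gap -0.001 q [ 0.04  0.2   1.38  0.    1.56 -1.41]
rel 29.024781728972272
```

View pics/w42.png

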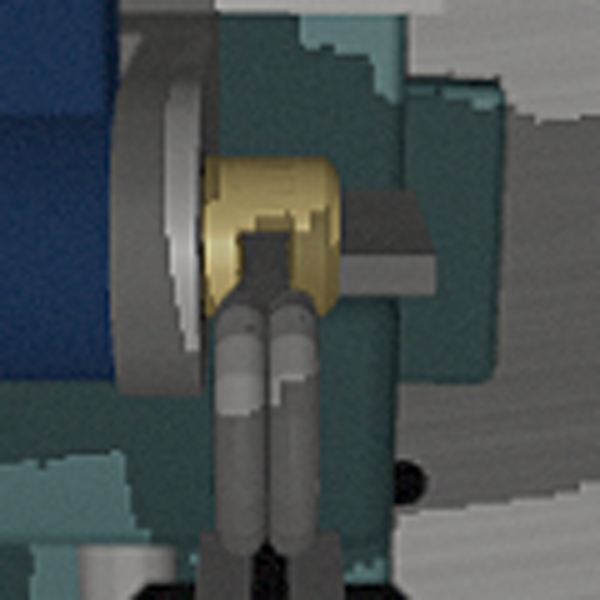

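```bash
python3 -m pendant '[[1,0.01,-0.0012,0,0,0,0],[1,0.03,-0.004,0,0,0,0],[1,0.055,-0.007,0.02,0,0,0],[1,0.06,0.02,0.05,0,0,0],[1,0.06,0.05,0.05,0,0,0],[1,0.065,0.085,0.05,-0.12,0.015,0],[1,0.072,0.119,0.05,-0.24,0.03,0],[1,0.072,0.119,0.03,-0.36,0.045,0],[1,0.072,0.119,0.01,-0.48,0.06,0],[1,0.072,0.119,-0.008,-0.595,0.074,0]]';python3 -m pendant '[[1,0,0,0,0,0,0],[1,0,0,0,0,0,0],[1,0,0,0,0,0,0],[1,0,0,0,0,0,0]]'; python3 - <<'E'
from rect import *
st();w=get_image('wrist');np.savez('w43.npz',R=w['R'],t=w['t'],K=w['K'],frame=w['frame'])
print(-w['R'].T@w['t'])
rect(w,w["frame"],H0+.0007*ex,"r43",leans=(0,.05))
E
```

```text
time: 35.65
tcp_pos: [0.6573, 0.2012, 0.1635]
tcp_rot: [-0.181, -2.961, 0.923]
force: [0.9, -0.2, -1.0]
finger_gap: -0.002
time: 35.98
tcp_pos: [0.6587, 0.1979, 0.1681]
tcp_rot: [-0.191, -2.968, 0.911]
force: [0.2, -1.4, 0.6]
finger_gap: -0.002
t 35.98 tcp [0.6587 0.1979 0.1681] z [-0.066 -0.557 -0.828] y [ 0.108  0.821 -0.561] F [ 0.2 -1.4  0.6] gap -0.002 q [ 0.43  0.65  0.88 -0.53  1.9  -1.11]
[0.58812013 0.28316021 0.27808058]
```

View pics/r43.png

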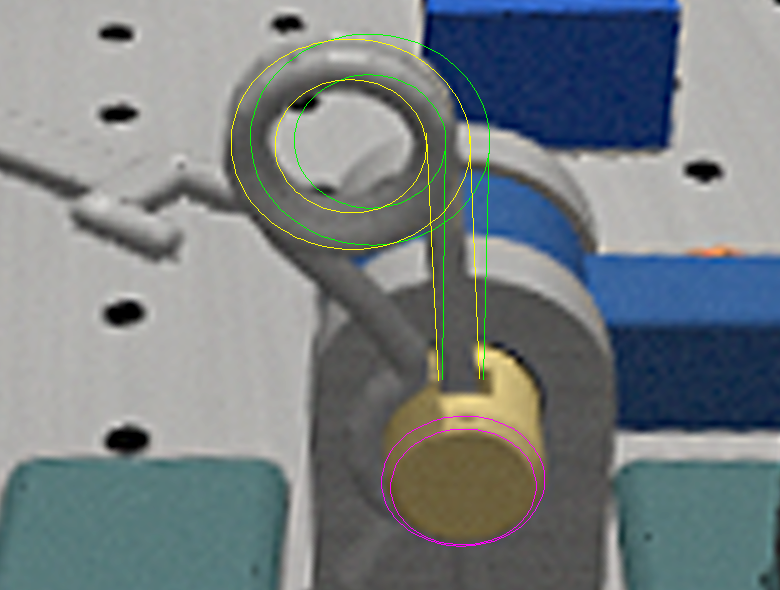

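View pics/r43_raw.png

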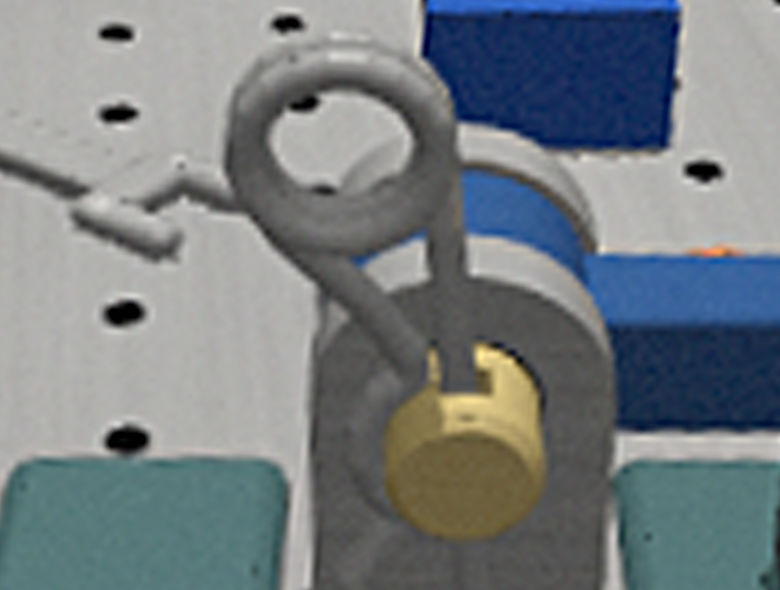

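```bash
python3 -c "
from h import *
st(); print(env.finish_job())"
```

```text
t 36.03 tcp [0.6588 0.1977 0.1685] z [-0.065 -0.557 -0.828] y [ 0.108  0.821 -0.56 ] F [ 0.5 -0.2  0.3] gap 0.0 q [ 0.43  0.65  0.88 -0.53  1.9  -1.11]
the job is handed in; nothing more can be done
None
```

I pressed the clevis pin home, rolled it until its cross hole faces up, then pushed the steel cotter from the blue block down until its bow snapped over the pin. I let go and handed the job in at 36 s of the 67 s allowed, with the gripper well clear.

**Pin:** The head stopped on the cheek under a push of about 15 N. I rolled it in two strokes at about 16 N. In the last view the hole is within about 0.02 rad of upright.

**Cotter:** The leg went into the hole with no force I could measure. The push peaked near 9 N, then the force reversed as the bow snapped in. I pressed slightly past that point and saw up to about 4 N. The last side view shows the bow round the pin and the cotter within about 0.5 mm of fully home. Rougher overhead estimates put it a few mm low, and I trusted the side view and the force.

**Not perfect:** The cotter leans about 0.07 rad (4°) towards the fork's +x. I nudged the coil back lightly once, but it sprang to the same lean, which I put down to the play in the hole. I left it so as not to force it or turn the pin.

I did not touch the bottle, the carton, the spanner or the coloured look-alikes.

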